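Pack the set-up blocks into their hooded tray

TASK

Pack the V-block, the angle plate and the step block into the wooden tray, all upright, flat on the tray's floor and within its walls. They fit in only one way: the V-block (groove up) pushed home under the fixed metal hood, then the angle plate with its upright leg against the V-block and its foot pointing away from the hood, then the step block with its overhang above that foot and its leg against the end of the foot, pressed fully down past the sprung ball in the end wall. Do not ram anything hard into the tray, leave the bronze bush, the micrometer and the dial indicator where they are, and let go of everything.

Things in the scene. Friction and masses are not known exactly. Their poses are not given: they have to be found in the camera images.
- tray: Narrow wooden tray fixed to the bench, 64 mm across (x) by 121.5 mm (y). Origin: centre of its underside, z up. Inside: floor at z = 6 mm, x = -25 to 25, y = -53.75 to 53.75 mm. Side walls 7 mm thick, tops at z = 24 mm; end wall at -y: top at z = 28 mm. Its +y end is hooded. The three parts, pushed up together to the hooded end, take 104 mm of the 107.5 mm inside.
- hood_edge (a point): Middle of the lower front edge of the tray's aluminium hood: y = 23.75, z = 44 mm in the tray's frame, same axes. The hood covers the inside from here to the +y end; it is closed at the sides and end, open towards -y. Its ceiling is at z = 44 mm, its top at z = 48 mm, its outside as wide as the tray (64 mm).
- plunger (a joint): How far (m) the sprung steel ball in the -y end wall is pushed back; 0 = out, at most 0.0055. Ball radius 8 mm, in the middle of the wall at z = 16 mm; it stands 5 mm into the tray. It yields with 2.5 N at first, 1 N more per mm. The step block always meets it; by its own weight alone it stays up, leaning; some 5 to 15 N of downward push over its leg takes it past and down.
- v_block_centre (a point): Centre of the loose steel V-block, 42 (x) x 45 (y) x 35 mm (z), 0.3 to 0.5 kg, groove on top; 17.5 mm above its underside, axes of the block. Grasp across the 45 mm (y). In the tray its y lies across the tray, either way round. Home under the hood against the +y end wall it is at y = 32.75, z = 23.5 mm in the tray's frame; its last 12 mm stick out of the hood.
- angle_plate_leg (a point): Middle of the upright leg of the loose steel angle plate (L-shaped, 0.2 to 0.33 kg): x its 45 mm width, y its 40 mm length, z up. Leg 14 mm thick, 44 mm high, at the +y end; this point is 22 mm above the underside. The foot, 12 mm thick, reaches 33 mm to -y of this point. Grasp the leg across the 45 mm. In the tray its axes are the tray's; home: y = 4.75, z = 28 mm there.
- step_block_centre (a point): Centre of the loose steel step block, 45 x 40 x 40 mm, 0.2 to 0.3 kg; 20 mm above its underside. It stands on a leg at y = -20 to 2 mm from here (lowest 6 mm bevelled: bottom y = -17.5 to 0.7); the rest, y = 2 to 20 mm, overhangs, 15 mm above the underside. Grasp across the 45 mm (x). In the tray its axes are the tray's; home: y = -30.25, z = 26 mm there.
- bronze_bush: Flanged bronze bush, 47 mm across, 32 mm high, a bystander; origin at the centre of its underside.
- micrometer: Micrometer lying flat, 55 x 145 x 17 mm, a bystander; origin at the centre of its underside.
- dial_indicator: Round dial indicator lying flat, 107 x 57 x 19 mm, a bystander; origin at the centre of its underside.
There are look-alikes about, which are no part of the job. Leave any black, green or purple look-alike of the part that bears v_block_centre alone.

How it is judged:
At the end, for the whole second after the job is handed in: In the tray's frame V-block centre, plate leg centre and step block centre lie within 4.5 mm of y = 31, 3 and -32 mm, within 4 mm of x = 0, within 2 mm of z = 23.5, 28 and 26 mm (down on the floor), within 0.09 rad of upright and 0.1 rad of square to the tray (x of v_block_centre in the frame of tray between -0.004 and 0.004 m and y of v_block_centre in the frame of tray between 0.0265 and 0.0355 m and z of v_block_centre in the frame of tray between 0.0215 and 0.0255 m and angle between each of v_block_centre, angle_plate_leg, step_block_centre's own z axis and vertical below 0.1 rad and angle between the y axis of v_block_centre and the x axis of tray, either way round below 0.1 rad and x of angle_plate_leg in the frame of tray between -0.004 and 0.004 m and y of angle_plate_leg in the frame of tray between -0.0015 and 0.0075 m and z of angle_plate_leg in the frame of tray between 0.026 and 0.03 m and angle between the y axis of each of angle_plate_leg, step_block_centre and the y axis of tray, either way round below 0.1 rad and x of step_block_centre in the frame of tray between -0.004 and 0.004 m and y of step_block_centre in the frame of tray between -0.0365 and -0.0275 m and z of step_block_centre in the frame of tray between 0.024 and 0.028 m); the robot touches nothing.
It fails at once if the bronze bush is moved by more than 20 mm (distance of bronze_bush from where it was at the start of the episode above 0.02 m).
It fails at once if the micrometer is moved by more than 20 mm (distance of micrometer from where it was at the start of the episode above 0.02 m).
It fails at once if the dial indicator is moved by more than 20 mm (distance of dial_indicator from where it was at the start of the episode above 0.02 m).
It fails at once if something is rammed into the tray with more than 150 N (contact force between tray and anything else above 150 N).
It also fails if it takes over 72 s, if anything falls off the work surface, if the arm or the gripper's body presses on something with over 40 N, if the wrist force passes 120 N, or if a joint passes its speed limit or range.

ROBOT

A 6-joint arm with a two-finger parallel gripper is mounted at the origin on a cart in front of the work surface, level with it; the furniture and walls round the work are solid. World frame = base frame: x ahead of the robot, y to its left, z up, the work surface at z = 0. Lengths are in m, angles in rad, forces in N, time in s.
With the tool pointing down it reaches from about 0.35 to 0.975 m from the base axis. Payload 4.9 kg.
Tool frame: the origin (TCP) lies at the very end of the fingers, on their centre line; the grasp point (between the pads) lies 19 mm behind it; z points along the fingers, y is the line along which they close (so a half turn about z gives the same grasp; the last joint's range is limited). The gripper opens to 85 mm and grips with 20 to 120 N. Pads are 22 mm wide; open, the fingers measure 114 mm over their backs; the gripper's body (76 mm by 85 mm) begins 54 mm behind the grasp point. The pads swing forward as they close: fully open they stand 13 mm farther back than shut.
Start: joints at [-1.408, 0.053, 1.613, -0, 1.476, -0.119], TCP at [0.174, -0.6, 0.231] pointing down, gripper open.
Joint ranges: [-3.01, 3.01], [-1.01, 2.22], [0.06, 2.58], [-1.02, 4.17], [0.09, 2.62], [-3.14, 3.14]. Speed limits (rad/s): [2.57, 2.57, 3.14, 3.14, 3.14, 3.14].

INTERFACE

Orientations are given as a unit quaternion [w, x, y, z].
In Python, from plant import state, optics, ticket, nets gives the robot as it stands. The module is installed in compiled form; this text tells all that it offers.
- The arm moves only by the shell command python3 -m inch 'ROWS' [OPENING]. ROWS is JSON, a list of rows, each an object of numbers: "dx", "dy", "dz": the shift along the tool's x, y, z as a fraction of full scale; "rx", "ry", "rz": the turn, a rotation vector about the tool's x, y, z as a fraction of full scale. In form: [{"dx": .., "dy": .., "dz": .., "rx": .., "ry": .., "rz": ..}, ...]. A call has 1 to 5 rows; each row is the pose to reach, as a shift and turn from the pose commanded when the call began, along the tool's axes at that moment; what a row does not reach only later rows make up. Full scale, the value 1, is 0.8 m for a shift and 1.5 rad for a turn. A row lasts 1/10 s, in which the tool goes at most 50 mm and 8.59 degrees, less where a joint would pass 70% of its speed; a pose out of reach is approached as far as the arm can. A call with a number of a shift or a turn outside -1 to 1 is refused whole. A call with a gripper value outside its range is refused whole. OPENING is the opening, from -1 (shut) to 1 (fully open), set as the call begins (- or left out, the last holds). The fingers move at their own pace and stop on an object; the grip force is fixed at half the most. Time passes only in rows, so rows that repeat a pose let the fingers close. It gives the time, the measured TCP pose, the force, the opening and the grip force at its end, in the units of the state.
- state(): the state, without advancing time (a new reading comes with each control period).
- optics.grab_frame(name): name is "side" or "top"; returns the picture (400x640x3 uint8, red, green, blue); there is no depth.
- optics.camera_info(name): a dict with "fx", "fy", "cx", "cy" (pixels), "R" (3x3) and "t" (3): a world point X has camera coordinates R X + t. Camera axes: x right, y down, z forward; pixel columns grow to the right and rows downward; lengths in m; the calibration is good to about 2 mm. A picture is of the moment at which its call begins. camera_info takes no time and is no camera call.
- ticket.job_done(): hands the job in; it is judged then, once.
Trained networks look in the newest picture that a camera, given by its name, has taken for a name from the list of things; names that differ only in an ending like _2 or _b are one class to them, and where a whole thing is asked for, a point or a joint stands for the part that bears it (a point fixed in the world has none). Each returns a list of dicts, best first, with "confidence" (0 to 1); they miss things now and then, are a little off and sometimes report something else, mostly with a low value. They report only what shows in the picture. A call takes as long as a camera call. They do not tell look-alikes from the thing itself.
- nets.boxes_of(camera, name): "bbox" ([centre column, centre row, width, height] in pixels, round what is visible of it).
- nets.outline_of(camera, name): "pixels" (400x640 bool, what is visible of it) and "bbox" ([centre column, centre row, width, height] in pixels, round what is visible of it).
The state is a dict: "time": time; "joint_pos": joint angles; "joint_vel": joint speeds; "joint_efforts": joint torques, N m; "tool_pos": TCP position; "tool_rot": TCP orientation; "contact_force": force on the tool from outside, world axes, zero at the start; "ft_torque": the same for the moment, N m; "gripper_width": opening from 0.0 (shut) to 1.0 (fully open); "grasp_force": force on a finger pad.
Only numpy, scipy, OpenCV 4.12 (cv2) and the standard library are available. Lean on these libraries where they do the work, as an engineer would, in place of code of your own. Each camera call takes 0.05 s, during which the arm holds its last target. There are 200 camera calls.

## Working session

There is one attempt and no reset: what is moved stays moved. The work goes in short steps, Python scripts to look and compute and a shell command to move; the robot and the scene stay as the last step left them, time stands still between calls to the robot, and variables do not carry over. Pictures are saved under pics/ and viewed, at most 10 in all, crops included, and the job is handed in when it is done.

```bash
mkdir -p pics; ls
python3 - <<'E'
from plant import state, optics, ticket, nets
import cv2
for c in ("top","side"):
    im=optics.grab_frame(c); cv2.imwrite(f"pics/{c}0.png",im[:,:,::-1])
    k=optics.camera_info(c); print(c,k)
    for n in ("tray","v_block_centre","angle_plate_leg","step_block_centre","bronze_bush","micrometer","dial_indicator"):
        print(n,[([round(float(v)) for v in d["bbox"]],round(float(d["confidence"]),2)) for d in nets.boxes_of(c,n)])
print(state())
E
```

```text
pics
top {'fx': 365.9391477236077, 'fy': 365.9391477236077, 'cx': 315.6963878064738, 'cy': 201.69107877195336, 'R': array([[ 0.02949969, -0.99955918, -0.00334815],
       [-0.988961  , -0.02869998, -0.14537002],
       [ 0.14520985,  0.00759956, -0.98937169]]), 't': array([0.00422956, 0.52735479, 0.83672617])}
tray [([272, 195, 59, 34], 0.89)]
v_block_centre [([311, 264, 21, 20], 0.79), ([347, 230, 17, 21], 0.69), ([326, 184, 18, 22], 0.67), ([384, 223, 21, 16], 0.57)]
angle_plate_leg [([419, 208, 19, 23], 0.69)]
step_block_centre [([362, 178, 18, 24], 0.74)]
bronze_bush [([319, 137, 18, 24], 0.77), ([220, 133, 25, 25], 0.56)]
micrometer [([372, 278, 61, 26], 0.94)]
dial_indicator [([220, 135, 21, 30], 0.62)]
side {'fx': 398.7978082127322, 'fy': 398.7978082127322, 'cx': 313.5029611296078, 'cy': 198.68000775204402, 'R': array([[ 0.99901295, -0.04124172,  0.01649996],
       [-0.00841339, -0.54041107, -0.84135908],
       [ 0.04361585,  0.84038979, -0.54022464]]), 't': array([-0.51930333,  0.05762882,  1.03024198])}
tray [([318, 187, 35, 33], 0.57)]
v_block_centre [([336, 213, 23, 19],
[... 379 characters left out ...]
'joint_pos': array([-1.40799195e+00,  5.26317950e-02,  1.61286689e+00,  3.30431686e-05,
        1.47604139e+00, -1.18999776e-01]), 'joint_vel': array([-0.00103466,  0.00291863,  0.00047711, -0.00044426, -0.0004386 ,
        0.00047825]), 'joint_efforts': array([-1.93422195e-03, -3.93650115e+01, -3.70442891e+01, -2.62912772e-04,
        4.25183198e-04, -7.90425730e-06]), 'tool_pos': array([ 0.17381274, -0.60032991,  0.2313657 ]), 'tool_rot': array([2.59248281e-05, 9.90089934e-01, 1.40434762e-01, 1.70193613e-05]), 'contact_force': array([-0.01625037,  0.2198051 , -0.41123106]), 'ft_torque': array([-0.02655959, -0.01450767, -0.03515794]), 'grasp_force': 0.0, 'gripper_width': 0.9943924912840246}
```

Run:
```python
import cv2
a=cv2.imread("pics/top0.png")[110:300,200:440]; cv2.imwrite("pics/top0c.png",cv2.resize(a,(757,600),interpolation=cv2.INTER_CUBIC))
a=cv2.imread("pics/side0.png")[140:300,215:415]; cv2.imwrite("pics/side0c.png",cv2.resize(a,(750,600),interpolation=cv2.INTER_CUBIC))
```

```text
(no output)
```

View pics/top0c.png

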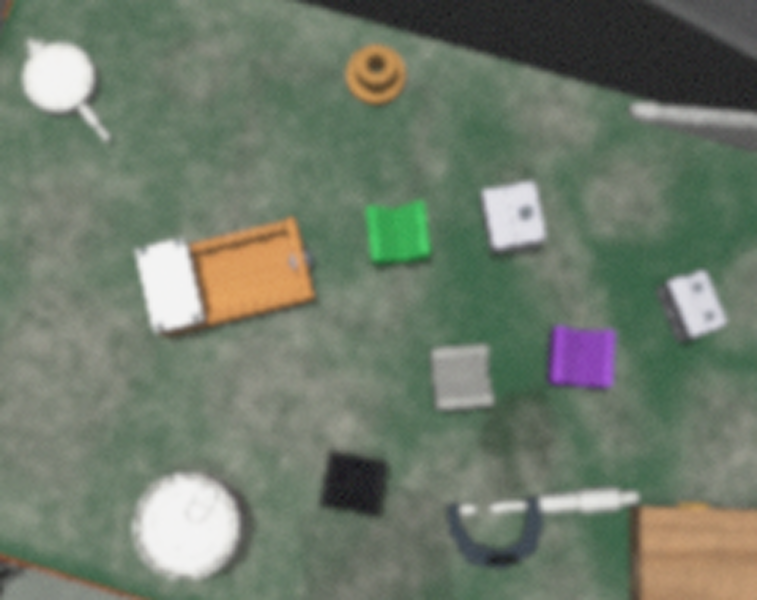

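View pics/side0c.png

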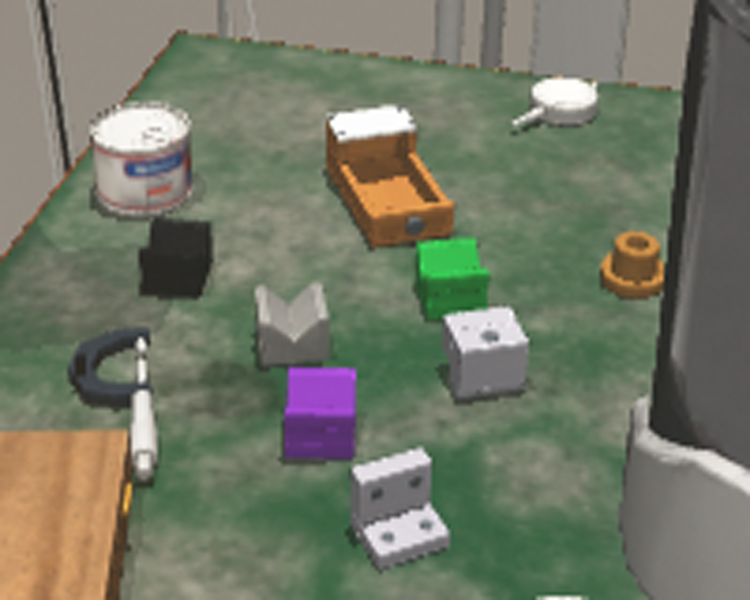

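```bash
cat > h.py <<'E'
import numpy as np, cv2
from scipy.optimize import minimize
from plant import state, optics, ticket, nets
def box(x0,x1,y0,y1,z0,z1): return np.array([[x,y,z] for x in(x0,x1) for y in(y0,y1) for z in(z0,z1)])/1000
def pr(pts): # yz polygon extruded over x
    return lambda w: np.array([[x,y,z] for x in(-w/2,w/2) for y,z in pts])/1000
M={ # origin on the underside, below the named point
'v_block_centre':[box(-21,21,-22.5,22.5,0,17),pr([(-22.5,15),(-22.5,35),(-18,35),(0,17),(0,15)])(42),pr([(22.5,15),(22.5,35),(18,35),(0,17),(0,15)])(42)],
'angle_plate_leg':[box(-22.5,22.5,-7,7,0,44),box(-22.5,22.5,-33,-7,0,12)],
'step_block_centre':[box(-22.5,22.5,-20,2,4,40),box(-22.5,22.5,-17.5,0.7,0,6),box(-22.5,22.5,2,20,15,40)],
'tray':[box(-32,32,-60.75,60.75,0,24),box(-32,32,-60.75,-53.75,0,28),box(-32,32,23.75,60.75,0,48)]}
def proj(k,X):
    c=X@k['R'].T+k['t']; return np.c_[k['fx']*c[:,0]/c[:,2]+k['cx'],k['fy']*c[:,1]/c[:,2]+k['cy']]
def world(k,u,v,z):
    d=k['R'].T@np.array([(u-k['cx'])/k['fx'],(v-k['cy'])/k['fy'],1]); o=-k['R'].T@k['t']; return o+d*(z-o[2])/d[2]
def rz(a): c,s=np.cos(a),np.sin(a); return np.array([[c,-s,0],[s,c,0],[0,0,1]])
S=8
def render(k,name,p,win):
    u0,v0,w,h=win; im=np.zeros((h*S,w*S),np.uint8)
    for b in M[name]:
        q=proj(k,b@rz(p[2]).T+[p[0],p[1],p[3] if len(p)>3 else 0])-[u0-.5,v0-.5]
        cv2.fillConvexPoly(im,cv2.convexHull((q*S*16).astype(np.int32)),255,shift=4)
    return cv2.resize(im,(w,h),interpolation=cv2.INTER_AREA)/255.
def masks(name,guess,cams=('top','side'),z=0.02,grab=True):
    out=[]
    for c in cams:
        k=optics.camera_info(c)
        if grab: optics.grab_frame(c)
        g=proj(k,np.array([[guess[0],guess[1],z]]))[0]
        L=nets.outline_of(c,name)
        L=[d for d in L if np.hypot(*(np.array(d['bbox'][:2])-g))<14]
        if L: out.append((c,k,L[0]['pixels'].astype(float),g,round(float(L[0]['confidence']),2)))
    return out
def fit(name,guess,ms,z=0.):
    wins=[(int(g[0])-40,int(g[1])-40,80,80) for _,_,_,g,_ in ms]
    def cost(p):
        return sum(((render(m[1],name,[p[0],p[1],p[2],z],w)-m[2][w[1]:w[1]+80,w[0]:w[0]+80])**2).sum() for m,w in zip(ms,wins))
    x0=np.array(guess[:3],float); best=None
    for da in (0,.25,-.25):
        s=x0+[0,0,da]; r=minimize(cost,s,method='Nelder-Mead',options=dict(initial_simplex=[s,s+[.01,0,0],s+[0,.01,0],s+[0,0,.2]],xatol=1e-4,fatol=.1))
        if best is None or r.fun<best.fun: best=r
    return best.x,best.fun,[m[0]+str(m[4]) for m in ms]
E
python3 - <<'E'
from h import *
k=optics.camera_info('top')
G={'tray':(272,195,.02,.2),'v_block_centre':(347,230,.03,1.57),'angle_plate_leg':(419,208,.02,.2),'step_block_centre':(362,178,.03,.1)}
import json
for n,(u,v,z,a) in G.items():
    w=world(k,u,v,z); g=[w[0],w[1],a]; ms=masks(n,g)
    print(n,np.round(g,3),[(np.round(x,4).tolist() if i==0 else x) for i,x in enumerate(fit(n,g,ms))])
    for m in ms: r=fit(n,g,[m]); print('   ',m[0],np.round(r[0],4),round(r[1],1))
E
```

```text
tray [0.543 0.127 0.2  ] [[0.5389, 0.1279, 0.2535], np.float64(123.39984621299502), ['top0.83', 'side0.63']]
    top [0.539  0.1276 0.257 ] 39.6
    side [0.5369 0.1305 0.2187] 69.0
v_block_centre [ 0.462 -0.057  1.57 ] [[0.465, -0.0533, 1.7294], np.float64(57.13551710880431), ['top0.93', 'side0.58']]
    top [ 0.4652 -0.0547  1.633 ] 21.0
    side [ 0.465  -0.0506  1.7324] 18.5
angle_plate_leg [ 0.522 -0.232  0.2  ] [[0.5216, -0.2222, 0.3973], np.float64(51.33934640522875), ['top0.58', 'side0.63']]
    top [ 0.5228 -0.2229  0.3964] 28.4
    side [ 0.5212 -0.2219  0.401 ] 15.9
step_block_centre [ 0.59  -0.091  0.1  ] [[0.5882, -0.0907, 0.1686], np.float64(57.195770857362554), ['top0.64', 'side0.91']]
    top [ 0.5888 -0.091   0.1998] 22.6
    side [ 0.588  -0.0896  0.1228] 28.3
```

Run:
```python
from h import *
P={'tray':[.539,.1278,.255],'v_block_centre':[.465,-.0535,1.68],'angle_plate_leg':[.522,-.2225,.397],'step_block_centre':[.5885,-.0907,.168]}
def tile(c,n,f=8,r=22):
    k=optics.camera_info(c); im=cv2.imread(f'pics/{c}0.png'); g=proj(k,np.array([[*P[n][:2],.02]]))[0].astype(int)
    if n=='tray': r,f=36,400/72
    u0,v0=g-r; t=cv2.resize(im[v0:v0+2*r,u0:u0+2*r],(400,400) if n=='tray' else (200,200),interpolation=cv2.INTER_CUBIC); f=t.shape[0]/(2*r)
    for b in M[n]:
        q=(proj(k,b@rz(P[n][2]).T+[*P[n][:2],0])-[u0,v0]+.5)*f
        for i in range(len(b)):
            for j in range(i):
                d=np.abs(b[i]-b[j])>1e-9
                if d.sum()==1 and len(b)==8: cv2.line(t,tuple(int(x) for x in q[i]),tuple(int(x) for x in q[j]),(0,0,255),1)
    return t
A=[np.vstack([np.hstack([tile(c,'tray') for c in('top','side')]),np.hstack([tile('top',n) for n in list(P)[1:]]+[tile('side','v_block_centre')])])]
cv2.imwrite('pics/ov.png',A[0])
```

```text
(no output)
```

View pics/ov.png

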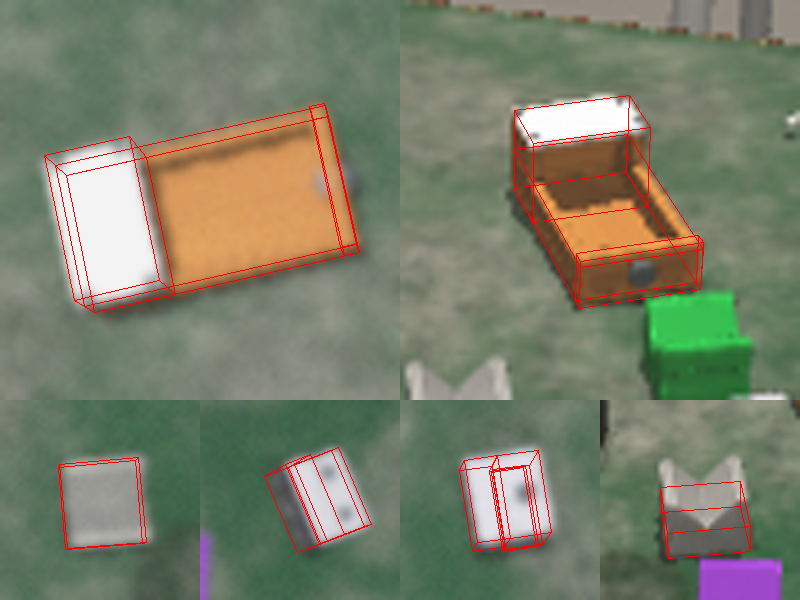

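V-block candidates in the top picture: grey (347,230), green (326,184), purple (384,223), black (311,264). I choose the grey one; the overlays confirm its fit and those of the tray, the plate (leg at +y) and the step block.

```bash
cat > plan.py <<'E'
import sys
from h import *
from scipy.spatial.transform import Rotation as Ro
def plan(x,y,z,line=None):
    s=state(); w=s['tool_rot']; R=Ro.from_quat([w[1],w[2],w[3],w[0]]).as_matrix()
    d=R.T@(np.array([x,y,z])-s['tool_pos']); a=np.arctan2(R[1,1],R[0,1]); da=0
    if line is not None: da=(line-a+np.pi/2)%np.pi-np.pi/2
    rv=Ro.from_matrix(R.T@rz(da)@np.c_[[0,0,0]] if 0 else R.T@rz(da+a)@np.array([[0,1,0],[1,0,0],[0,0,-1.]])).as_rotvec() if line is not None else np.zeros(3)
    print('t',round(s['time'],2),'pos',np.round(s['tool_pos'],4),'line',round(a,3),'F',np.round(s['contact_force'],1),'w',round(float(s['gripper_width']),3),'gf',round(float(s['grasp_force']),1))
    print('d',np.round(d/.8,4),'r',np.round(rv/1.5,4))
if __name__=='__main__': plan(*map(float,sys.argv[1:]))
E
python3 plan.py .465 -.0535 .3 .09
python3 - <<'E'
from h import *
a=optics.camera_info('top');b=optics.camera_info('side')
f=lambda k:np.hstack([k['R'],k['t'][:,None]])
K=lambda k:np.array([[k['fx'],0,k['cx']],[0,k['fy'],k['cy']],[0,0,1]])
X=cv2.triangulatePoints(K(a)@f(a),K(b)@f(b),np.array([[402.,271]]).T,np.array([[249.,255]]).T);print(X[:3,0]/X[3])
E
```

```text
t 1.6 pos [ 0.1738 -0.6003  0.2313] line -1.289 F [-0.5  0.4 -0.4] w 0.999 gf 0.0
d [ 0.5397 -0.5554 -0.0859] r [-0.     -0.     -0.9193]
[ 0.37038125 -0.18580597  0.03815923]
```

```bash
R='{"dx":0.54,"dy":-0.555,"dz":0.0,"rz":-0.92}'
python3 -m inch '[{"dx":0.54,"dy":-0.555,"dz":0.0,"rz":-0.92},{"dx":0.54,"dy":-0.555,"dz":0.0,"rz":-0.92},{"dx":0.54,"dy":-0.555,"dz":0.0,"rz":-0.92},{"dx":0.54,"dy":-0.555,"dz":0.0,"rz":-0.92},{"dx":0.54,"dy":-0.555,"dz":0.0,"rz":-0.92}]' 1
python3 plan.py .465 -.0535 .2 .09
```

```text
t 1.6 pos [ 0.1738 -0.6003  0.2313] line -1.289 F [-0.5  0.4 -0.4] w 0.999 gf 0.0
d [ 0.5397 -0.5554  0.0391] r [-0.     -0.     -0.9193]validation failed for argument at $[0]...
```

```bash
python3 -m inch '[{"dx":0.54,"dy":-0.555,"dz":0.0,"rx":0,"ry":0,"rz":-0.92},{"dx":0.54,"dy":-0.555,"dz":0.0,"rx":0,"ry":0,"rz":-0.92},{"dx":0.54,"dy":-0.555,"dz":0.0,"rx":0,"ry":0,"rz":-0.92},{"dx":0.54,"dy":-0.555,"dz":0.0,"rx":0,"ry":0,"rz":-0.92},{"dx":0.54,"dy":-0.555,"dz":0.0,"rx":0,"ry":0,"rz":-0.92}]' 1
python3 plan.py .465 -.0535 .2 .09
```

```text
time: 2.1
tool_pos: [0.292, -0.378, 0.2314]
tool_rot: [0.0, 0.869, 0.496, 0.0]
contact_force: [-0.0, -0.0, 0.1]
gripper_width: 1.001
grasp_force: 0.0
t 2.1 pos [ 0.292  -0.378   0.2314] line -0.534 F [-0.  -0.   0.1] w 1.001 gf 0.0
d [ 0.4593 -0.0201  0.0392] r [ 4.000e-04  2.000e-04 -4.157e-01]
```

```bash
python3 -m inch '[{"dx":0.459,"dy":-0.02,"dz":0.1,"rx":0,"ry":0,"rz":-0.416},{"dx":0.459,"dy":-0.02,"dz":0.1,"rx":0,"ry":0,"rz":-0.416},{"dx":0.459,"dy":-0.02,"dz":0.1,"rx":0,"ry":0,"rz":-0.416},{"dx":0.459,"dy":-0.02,"dz":0.1,"rx":0,"ry":0,"rz":-0.416},{"dx":0.459,"dy":-0.02,"dz":0.1,"rx":0,"ry":0,"rz":-0.416}]' >/dev/null
python3 plan.py .465 -.0535 .08 .09
```

```text
t 2.6 pos [ 0.4082 -0.1631  0.1782] line 0.088 F [ 1.2 -0.7  0.3] w 1.002 gf 0.0
d [0.1303 0.0825 0.1227] r [ 0.0009  0.0006 -0.0015]
```

```bash
python3 -m inch '[{"dx":0.13,"dy":0.0825,"dz":0.05,"rx":0,"ry":0,"rz":0},{"dx":0.13,"dy":0.0825,"dz":0.05,"rx":0,"ry":0,"rz":0},{"dx":0.13,"dy":0.0825,"dz":0.1,"rx":0,"ry":0,"rz":0},{"dx":0.13,"dy":0.0825,"dz":0.12,"rx":0,"ry":0,"rz":0},{"dx":0.13,"dy":0.0825,"dz":0.12,"rx":0,"ry":0,"rz":0}]' >/dev/null
python3 plan.py .465 -.0535 .018 .09
python3 -c "
from h import *
for c in('top','side'): cv2.imwrite(f'pics/{c}1.png',optics.grab_frame(c)[:,:,::-1])
import cv2
T=[]
for c in('top','side'):
    im=cv2.imread(f'pics/{c}1.png');g=proj(optics.camera_info(c),np.array([[.465,-.0535,.04]]))[0].astype(int);u,v=g-30;T.append(cv2.resize(im[v:v+60,u:u+60],(400,400),interpolation=cv2.INTER_CUBIC))
cv2.imwrite('pics/v1.png',np.hstack(T))"
```

```text
t 3.1 pos [ 0.4617 -0.0538  0.0783] line 0.087 F [0.  0.5 0.3] w 0.998 gf 0.0
d [-0.0002  0.0047  0.0753] r [-0.005  -0.0019 -0.0018]
```

View pics/v1.png

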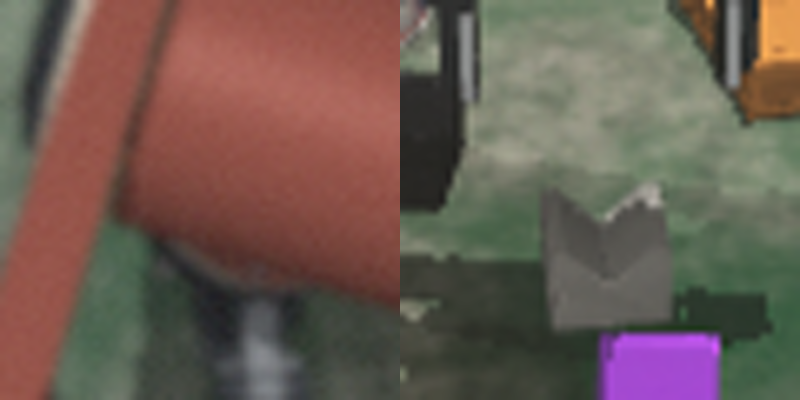

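The side view shows the fingers (columns 465 and 735 in the crop) straddling the grey V-block (about 607); the top view is hidden by the arm. I descend and grip.

```bash
python3 -m inch '[{"dx":0,"dy":0.0045,"dz":0.05,"rx":-0.005,"ry":-0.002,"rz":-0.002},{"dx":0,"dy":0.0045,"dz":0.075,"rx":-0.005,"ry":-0.002,"rz":-0.002},{"dx":0,"dy":0.0045,"dz":0.075,"rx":-0.005,"ry":-0.002,"rz":-0.002}]' 
python3 -m inch '[{"dx":0,"dy":0,"dz":0,"rx":0,"ry":0,"rz":0},{"dx":0,"dy":0,"dz":0,"rx":0,"ry":0,"rz":0},{"dx":0,"dy":0,"dz":0,"rx":0,"ry":0,"rz":0},{"dx":0,"dy":0,"dz":0,"rx":0,"ry":0,"rz":0},{"dx":0,"dy":0,"dz":0,"rx":0,"ry":0,"rz":0}]' -1
python3 plan.py .465 -.0535 .1 .09
```

```text
time: 3.5
tool_pos: [0.4669, -0.0558, 0.0213]
tool_rot: [0.002, 0.676, 0.737, 0.001]
contact_force: [-0.5, 0.4, -0.1]
gripper_width: 0.997
grasp_force: 0.0
time: 4.0
tool_pos: [0.4694, -0.056, 0.0246]
tool_rot: [0.005, 0.675, 0.738, 0.002]
contact_force: [-2.4, -0.8, 6.8]
gripper_width: 0.505
grasp_force: 62.1
t 4.0 pos [ 0.4694 -0.056   0.0246] line 0.088 F [-2.4 -0.8  6.8] w 0.505 gf 62.1
d [ 0.0032 -0.0043 -0.0944] r [ 0.0064  0.0031 -0.0012]
```

```bash
python3 -m inch '[{"dx":0,"dy":0,"dz":-0.06,"rx":0,"ry":0,"rz":0},{"dx":0,"dy":0,"dz":-0.12,"rx":0,"ry":0,"rz":0},{"dx":0,"dy":0,"dz":-0.12,"rx":0,"ry":0,"rz":0}]' 
python3 plan.py .5401 .1234 .12 .255
```

```text
time: 4.3
tool_pos: [0.4726, -0.0564, 0.1266]
tool_rot: [0.011, 0.675, 0.738, 0.005]
contact_force: [1.5, -0.5, -3.1]
gripper_width: 0.5
grasp_force: 64.6
t 4.3 pos [ 0.4726 -0.0564  0.1266] line 0.088 F [ 1.5 -0.5 -3.1] w 0.5 gf 64.6
d [0.2166 0.1036 0.0087] r [ 0.0145  0.0069 -0.1112]
```

```bash
python3 -m inch '[{"dx":0.2166,"dy":0.1036,"dz":0.009,"rx":0.0145,"ry":0.007,"rz":-0.111},{"dx":0.2166,"dy":0.1036,"dz":0.009,"rx":0.0145,"ry":0.007,"rz":-0.111},{"dx":0.2166,"dy":0.1036,"dz":0.009,"rx":0.0145,"ry":0.007,"rz":-0.111},{"dx":0.2166,"dy":0.1036,"dz":0.009,"rx":0.0145,"ry":0.007,"rz":-0.111},{"dx":0.2166,"dy":0.1036,"dz":0.009,"rx":0.0145,"ry":0.007,"rz":-0.111}]' 
python3 plan.py .5401 .1234 .07 .255
python3 -m inch '[{"dx":0,"dy":0,"dz":0,"rx":0,"ry":0,"rz":0},{"dx":0,"dy":0,"dz":0,"rx":0,"ry":0,"rz":0}]' 
python3 plan.py .5401 .1234 .07 .255
```

```text
time: 4.8
tool_pos: [0.5351, 0.129, 0.1101]
tool_rot: [-0.008, 0.61, 0.793, -0.002]
contact_force: [0.6, -0.3, -4.4]
gripper_width: 0.504
grasp_force: 64.5
t 4.8 pos [0.5351 0.129  0.1101] line 0.26 F [ 0.6 -0.3 -4.4] w 0.504 gf 64.5
d [-0.0089  0.0049  0.05  ] r [-0.0091 -0.0066  0.003 ]
time: 5.0
tool_pos: [0.534, 0.1241, 0.1102]
tool_rot: [-0.008, 0.612, 0.791, -0.004]
contact_force: [-0.4, -0.4, -4.0]
gripper_width: 0.502
grasp_force: 64.5
t 5.0 pos [0.534  0.1241 0.1102] line 0.254 F [-0.4 -0.4 -4. ] w 0.502 gf 64.5
d [-0.0032  0.008   0.0501] r [-0.0103 -0.0053 -0.0007]
```

```bash
python3 -m inch '[{"dx":-0.003,"dy":0.008,"dz":0.03,"rx":-0.01,"ry":-0.005,"rz":0},{"dx":-0.003,"dy":0.008,"dz":0.04,"rx":-0.01,"ry":-0.005,"rz":0},{"dx":-0.003,"dy":0.008,"dz":0.04,"rx":-0.01,"ry":-0.005,"rz":0},{"dx":-0.003,"dy":0.008,"dz":0.04,"rx":-0.01,"ry":-0.005,"rz":0}]' 
python3 plan.py .5401 .1234 .07 .255
python3 - <<'E'
from h import *
P=[.539,.1278,.255]
s=state(); p=s['tool_pos']; T=[]
for c in('top','side'):
    im=np.ascontiguousarray(optics.grab_frame(c)[:,:,::-1]); k=optics.camera_info(c); cv2.imwrite(f'pics/{c}2.png',im)
    g=proj(k,np.array([[*p[:2],.04]]))[0].astype(int);u,v=g-30
    t=cv2.resize(im[v:v+60,u:u+60],(400,400),interpolation=cv2.INTER_CUBIC)
    T.append(t)
cv2.imwrite('pics/v2.png',np.hstack(T))
E
```

```text
time: 5.4
tool_pos: [0.5407, 0.1236, 0.079]
tool_rot: [-0.0, 0.612, 0.791, 0.0]
contact_force: [-0.8, -0.1, -3.5]
gripper_width: 0.502
grasp_force: 64.5
t 5.4 pos [0.5407 0.1236 0.079 ] line 0.253 F [-0.8 -0.1 -3.5] w 0.502 gf 64.5
d [-0.     -0.0008  0.0112] r [ 0.0003 -0.0005 -0.0011]
```

View pics/v2.png

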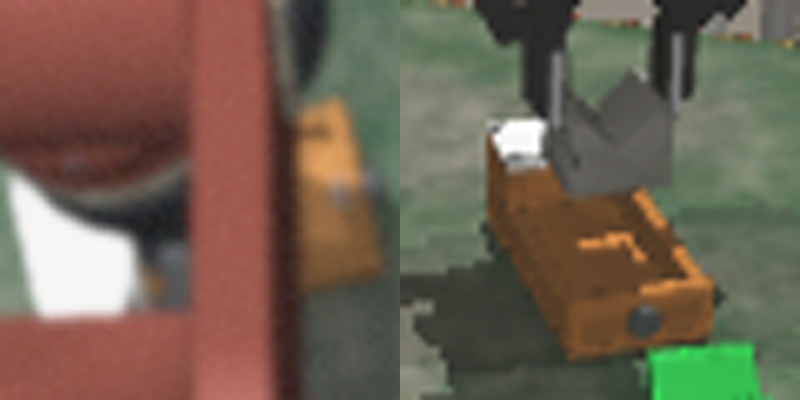

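Run:
```python
from h import *
p=state()['tool_pos']
g=[p[0],p[1]+.002,.255+np.pi/2]
ms=masks('v_block_centre',g,('side',),z=p[2]-.0246+.0175)
for z in(.05,.0544,.058): print(z,[np.round(x,4) if not isinstance(x,list) else x for x in fit('v_block_centre',g,ms,z)])
print(p)
```

```text
0.05 [array([0.5416, 0.1259, 1.8258]), np.float64(0.0), []]
0.0544 [array([0.5416, 0.1259, 1.8258]), np.float64(0.0), []]
0.058 [array([0.5416, 0.1259, 1.8258]), np.float64(0.0), []]
[0.5416445  0.12394683 0.080012  ]
```

Run:
```python
from h import *
p=np.array([.5407,.1236,.079]); k=optics.camera_info('side')
u0,v0=proj(k,np.array([[*p[:2],.04]]))[0].astype(int)-30
ty=np.array([-.2522,.9677])
def out(n,b,xy,a,z): print(n,((proj(k,b@rz(a).T+[*xy,z])-[u0,v0]+.5)*400/60).round(0).tolist())
xy=p[:2]+.0025*ty
out('V front bottom/top',np.array([[-21,22.5,0],[-21,-22.5,0],[-21,22.5,35],[-21,-22.5,35]])/1000,xy,.255+np.pi/2,.0544)
out('tray -y outer: bl br tl tr, +y hood tl',np.array([[-32,-60.75,0],[32,-60.75,0],[-32,-60.75,28],[32,-60.75,28],[-32,23.75,48]])/1000,[.539,.1278],.255,0)
im=cv2.imread('pics/side2.png')
```

```text
V front bottom/top [[168.0, 203.0], [270.0, 188.0], [169.0, 129.0], [273.0, 115.0]]
tray -y outer: bl br tl tr, +y hood tl [[169.0, 363.0], [314.0, 341.0], [170.0, 307.0], [317.0, 284.0], [114.0, 166.0]]
```

```bash
python3 plan.py .5395 .1234 .046 .255
python3 -m inch '[{"dx":-0.001,"dy":-0.002,"dz":0.025,"rx":0,"ry":0,"rz":0},{"dx":-0.001,"dy":-0.002,"dz":0.033,"rx":0,"ry":0,"rz":0},{"dx":-0.001,"dy":-0.002,"dz":0.042,"rx":0,"ry":0,"rz":0},{"dx":-0.001,"dy":-0.002,"dz":0.042,"rx":0,"ry":0,"rz":0}]' 
python3 plan.py .5395 .1234 .0306 .255
```

```text
t 5.6 pos [0.5417 0.1242 0.08  ] line 0.254 F [ 0.5 -0.4 -3.3] w 0.504 gf 64.5
d [-0.0003 -0.003   0.0425] r [ 0.0019 -0.0002 -0.0005]
time: 6.0
tool_pos: [0.539, 0.1231, 0.0444]
tool_rot: [-0.001, 0.612, 0.791, -0.0]
contact_force: [0.1, 0.4, -3.8]
gripper_width: 0.503
grasp_force: 64.5
t 6.0 pos [0.539  0.1231 0.0444] line 0.255 F [ 0.1  0.4 -3.8] w 0.503 gf 64.5
d [0.0002 0.0008 0.0172] r [-0.0006 -0.0006 -0.0003]
```

```bash
python3 -m inch '[{"dx":0,"dy":0,"dz":0.008,"rx":0,"ry":0,"rz":0},{"dx":0,"dy":0,"dz":0.013,"rx":0,"ry":0,"rz":0},{"dx":0,"dy":0,"dz":0.016,"rx":0,"ry":0,"rz":0},{"dx":0,"dy":0,"dz":0.016,"rx":0,"ry":0,"rz":0}]' 
python3 plan.py .5395 .1234 .0306 .255
```

```text
time: 6.4
tool_pos: [0.5394, 0.1231, 0.0321]
tool_rot: [-0.0, 0.612, 0.791, 0.0]
contact_force: [-0.1, -1.4, -3.3]
gripper_width: 0.503
grasp_force: 64.5
t 6.4 pos [0.5394 0.1231 0.0321] line 0.255 F [-0.1 -1.4 -3.3] w 0.503 gf 64.5
d [0.0004 0.0002 0.0019] r [ 0.0002 -0.0005 -0.0003]
```

```bash
python3 -m inch '[{"dx":0,"dy":0,"dz":0.001,"rx":0,"ry":0,"rz":0},{"dx":0,"dy":0,"dz":0.0025,"rx":0,"ry":0,"rz":0},{"dx":0,"dy":0,"dz":0.0025,"rx":0,"ry":0,"rz":0}]' 
python3 -m inch '[{"dx":0,"dy":0,"dz":0,"rx":0,"ry":0,"rz":0},{"dx":0,"dy":0,"dz":0,"rx":0,"ry":0,"rz":0},{"dx":0,"dy":0,"dz":0,"rx":0,"ry":0,"rz":0}]' 0.7
python3 plan.py .5395 .1234 .13 .255
```

```text
time: 6.7
tool_pos: [0.5401, 0.1231, 0.0308]
tool_rot: [0.0, 0.612, 0.791, 0.001]
contact_force: [0.5, 0.3, -3.8]
gripper_width: 0.502
grasp_force: 64.6
time: 7.0
tool_pos: [0.5404, 0.1232, 0.0313]
tool_rot: [0.001, 0.612, 0.791, 0.001]
contact_force: [1.5, -0.2, -0.3]
gripper_width: 0.848
grasp_force: 0.0
t 7.0 pos [0.5404 0.1232 0.0313] line 0.254 F [ 1.5 -0.2 -0.3] w 0.848 gf 0.0
d [ 0.0006 -0.0007 -0.1233] r [ 0.0017 -0.0002 -0.0003]
```

```bash
python3 -m inch '[{"dx":0,"dy":0,"dz":-0.04,"rx":0,"ry":0,"rz":0},{"dx":-0.02,"dy":0,"dz":-0.05,"rx":0,"ry":0,"rz":0},{"dx":-0.047,"dy":0,"dz":-0.05,"rx":0,"ry":0,"rz":0},{"dx":-0.047,"dy":0,"dz":-0.05,"rx":0,"ry":0,"rz":0},{"dx":-0.047,"dy":0,"dz":-0.05,"rx":0,"ry":0,"rz":0}]' -1
python3 -m inch '[{"dx":0,"dy":0,"dz":0,"rx":0,"ry":0,"rz":0},{"dx":0,"dy":0,"dz":0,"rx":0,"ry":0,"rz":0},{"dx":0,"dy":0,"dz":0,"rx":0,"ry":0,"rz":0}]' 
python3 plan.py .5496 .0872 .03 .255
```

```text
time: 7.5
tool_pos: [0.5492, 0.086, 0.0704]
tool_rot: [0.0, 0.612, 0.791, 0.001]
contact_force: [-0.0, -1.1, -0.6]
gripper_width: 0.008
grasp_force: 0.0
time: 7.8
tool_pos: [0.5488, 0.0871, 0.0702]
tool_rot: [-0.0, 0.611, 0.791, 0.0]
contact_force: [1.1, 0.7, 0.6]
gripper_width: -0.0
grasp_force: 0.0
t 7.8 pos [0.5488 0.0871 0.0702] line 0.255 F [1.1 0.7 0.6] w -0.0 gf 0.0
d [-0.0002  0.0009  0.0502] r [ 0.0004 -0.0005  0.0001]
```

```bash
python3 -m inch '[{"dx":0,"dy":0,"dz":0.03,"rx":0,"ry":0,"rz":0},{"dx":0,"dy":0,"dz":0.05,"rx":0,"ry":0,"rz":0},{"dx":0,"dy":0,"dz":0.05,"rx":0,"ry":0,"rz":0}]' 
python3 -m inch '[{"dx":0.01,"dy":0,"dz":0,"rx":0,"ry":0,"rz":0},{"dx":0.02,"dy":0,"dz":0,"rx":0,"ry":0,"rz":0},{"dx":0.03,"dy":0,"dz":0,"rx":0,"ry":0,"rz":0},{"dx":0.038,"dy":0,"dz":0,"rx":0,"ry":0,"rz":0},{"dx":0.046,"dy":0,"dz":0,"rx":0,"ry":0,"rz":0}]' 
python3 plan.py .539 .1278 .03 .255
```

```text
time: 8.1
tool_pos: [0.5464, 0.0869, 0.0272]
tool_rot: [-0.002, 0.612, 0.791, -0.001]
contact_force: [-0.7, 0.7, 0.0]
gripper_width: -0.002
grasp_force: 0.0
time: 8.6
tool_pos: [0.5401, 0.1229, 0.0311]
tool_rot: [0.001, 0.611, 0.791, 0.001]
contact_force: [1.5, -2.1, 0.3]
gripper_width: 0.0
grasp_force: 1.3
t 8.6 pos [0.5401 0.1229 0.0311] line 0.255 F [ 1.5 -2.1  0.3] w 0.0 gf 1.3
d [0.0063 0.0002 0.0014] r [ 0.0014 -0.     -0.0001]
```

```bash
python3 -m inch '[{"dx":0.0025,"dy":0,"dz":0,"rx":0,"ry":0,"rz":0},{"dx":0.004,"dy":0,"dz":0,"rx":0,"ry":0,"rz":0},{"dx":0.004,"dy":0,"dz":0,"rx":0,"ry":0,"rz":0}]' |grep -E 'pos|force'
python3 -m inch '[{"dx":0.0025,"dy":0,"dz":0,"rx":0,"ry":0,"rz":0},{"dx":0.004,"dy":0,"dz":0,"rx":0,"ry":0,"rz":0},{"dx":0.004,"dy":0,"dz":0,"rx":0,"ry":0,"rz":0}]' |grep -E 'pos|force'
python3 plan.py .539 .1278 .03 .255
```

```text
tool_pos: [0.5391, 0.1256, 0.0305]
contact_force: [1.4, -1.6, -1.0]
grasp_force: 0.6
tool_pos: [0.5388, 0.1281, 0.0306]
contact_force: [3.4, -3.7, -1.3]
grasp_force: 2.3
t 9.2 pos [0.5388 0.1281 0.0306] line 0.255 F [ 3.4 -3.7 -1.3] w -0.002 gf 2.3
d [-0.0004  0.0001  0.0008] r [ 0.0014  0.0004 -0.0003]
```

```bash
python3 -m inch '[{"dx":0.002,"dy":0,"dz":0,"rx":0,"ry":0,"rz":0},{"dx":0.003,"dy":0,"dz":0,"rx":0,"ry":0,"rz":0},{"dx":0.003,"dy":0,"dz":0,"rx":0,"ry":0,"rz":0}]' |grep -E 'pos|force'
python3 -m inch '[{"dx":0.002,"dy":0,"dz":0,"rx":0,"ry":0,"rz":0},{"dx":0.003,"dy":0,"dz":0,"rx":0,"ry":0,"rz":0},{"dx":0.003,"dy":0,"dz":0,"rx":0,"ry":0,"rz":0}]' |grep -E 'pos|force'
python3 plan.py .539 .1278 .03 .255
```

```text
tool_pos: [0.5391, 0.1284, 0.0308]
contact_force: [4.9, -11.0, -1.6]
grasp_force: 6.1
tool_pos: [0.5391, 0.1285, 0.0309]
contact_force: [6.2, -18.8, -2.5]
grasp_force: 10.1
t 9.8 pos [0.5391 0.1285 0.0309] line 0.256 F [  6.2 -18.8  -2.5] w 0.003 gf 10.1
d [-0.0008 -0.0004  0.0012] r [0.0018 0.0065 0.0004]
```

```bash
python3 -m inch '[{"dx":-0.012,"dy":0,"dz":0,"rx":0,"ry":0,"rz":0},{"dx":-0.015,"dy":0,"dz":-0.05,"rx":0,"ry":0,"rz":0},{"dx":-0.015,"dy":0,"dz":-0.11,"rx":0,"ry":0,"rz":0},{"dx":-0.015,"dy":0,"dz":-0.13,"rx":0,"ry":0,"rz":0},{"dx":-0.015,"dy":0,"dz":-0.13,"rx":0,"ry":0,"rz":0}]' |grep -E 'pos|force'
python3 plan.py .5235 -.226 .13 .397
```

```text
tool_pos: [0.5423, 0.1223, 0.1386]
contact_force: [0.4, 0.5, -0.2]
grasp_force: 0.0
t 10.3 pos [0.5423 0.1223 0.1386] line 0.255 F [ 0.4  0.5 -0.2] w 0.003 gf 0.0
d [-0.4154 -0.1325  0.0093] r [ 0.0056 -0.0002 -0.095 ]
```

```bash
python3 -m inch '[{"dx":-0.415,"dy":-0.1325,"dz":0.009,"rx":0,"ry":0,"rz":-0.095},{"dx":-0.415,"dy":-0.1325,"dz":0.009,"rx":0,"ry":0,"rz":-0.095},{"dx":-0.415,"dy":-0.1325,"dz":0.009,"rx":0,"ry":0,"rz":-0.095},{"dx":-0.415,"dy":-0.1325,"dz":0.009,"rx":0,"ry":0,"rz":-0.095},{"dx":-0.415,"dy":-0.1325,"dz":0.009,"rx":0,"ry":0,"rz":-0.095}]' 1 |grep -E 'pos|force'
python3 plan.py .5235 -.226 .09 .397
cat > look.py <<'E'
from h import *
import sys
f=sys.argv[1]; c=np.array([[float(v) for v in sys.argv[2:5]]]); T=[]
for n in('top','side'):
    im=optics.grab_frame(n)[:,:,::-1]; k=optics.camera_info(n); u,v=proj(k,c)[0].astype(int)-30
    print(n,u,v); T.append(cv2.resize(im[v:v+60,u:u+60],(400,400),interpolation=cv2.INTER_CUBIC))
cv2.imwrite(f,np.hstack(T))
E
```

```text
tool_pos: [0.5249, -0.1258, 0.1267]
contact_force: [0.4, 0.4, -0.2]
grasp_force: 0.0
t 10.8 pos [ 0.5249 -0.1258  0.1267] line 0.397 F [ 0.4  0.4 -0.2] w 0.846 gf 0.0
d [-0.115  -0.05    0.0454] r [-0.0005 -0.0027  0.0002]
```

```bash
python3 -m inch '[{"dx":-0.115,"dy":-0.05,"dz":0.02,"rx":0,"ry":0,"rz":0},{"dx":-0.115,"dy":-0.05,"dz":0.045,"rx":0,"ry":0,"rz":0},{"dx":-0.115,"dy":-0.05,"dz":0.045,"rx":0,"ry":0,"rz":0},{"dx":-0.115,"dy":-0.05,"dz":0.045,"rx":0,"ry":0,"rz":0}]' 1 |grep -E 'pos|force'
python3 plan.py .5235 -.226 .022 .397
python3 look.py pics/p1.png .522 -.2225 .05
python3 - <<'E'
from h import *
k=optics.camera_info('top'); im=optics.grab_frame('top')[:,:,::-1]; u,v=proj(k,np.array([[.539,.1278,.02]]))[0].astype(int)-30
a=cv2.imread('pics/p1.png'); a[:,:400]=cv2.resize(im[v:v+60,u:u+60],(400,400),interpolation=cv2.INTER_CUBIC); cv2.imwrite('pics/p1.png',a)
E
```

```text
tool_pos: [0.5232, -0.2251, 0.0896]
contact_force: [-0.3, 0.7, 0.8]
grasp_force: 0.0
t 11.2 pos [ 0.5232 -0.2251  0.0896] line 0.394 F [-0.3  0.7  0.8] w 0.997 gf 0.0
d [-0.0017  0.      0.0844] r [-0.0012 -0.0042 -0.0017]
top 388 176
side 289 231
```

View pics/p1.png

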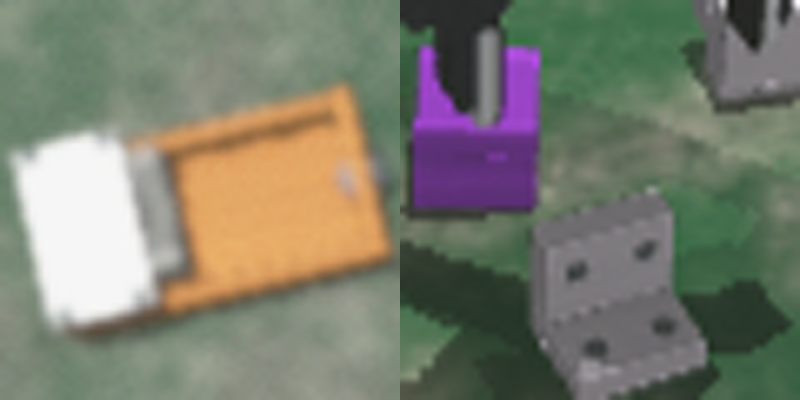

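V-block is home under the hood and square (left, crop about 160,215), and the plate's leg (about 602,260) lies between the fingers (485 and 745). I go down and grip.

```bash
python3 -m inch '[{"dx":-0.0017,"dy":0,"dz":0.05,"rx":0,"ry":0,"rz":0},{"dx":-0.0017,"dy":0,"dz":0.084,"rx":0,"ry":0,"rz":0},{"dx":-0.0017,"dy":0,"dz":0.084,"rx":0,"ry":0,"rz":0}]' |grep -E 'pos|force'
python3 -m inch '[{"dx":0,"dy":0,"dz":0,"rx":0,"ry":0,"rz":0},{"dx":0,"dy":0,"dz":0,"rx":0,"ry":0,"rz":0},{"dx":0,"dy":0,"dz":0,"rx":0,"ry":0,"rz":0},{"dx":0,"dy":0,"dz":0,"rx":0,"ry":0,"rz":0},{"dx":0,"dy":0,"dz":0,"rx":0,"ry":0,"rz":0}]' -1
python3 plan.py .5235 -.226 .13 .397
python3 -m inch '[{"dx":0,"dy":0,"dz":-0.06,"rx":0,"ry":0,"rz":0},{"dx":0,"dy":0,"dz":-0.12,"rx":0,"ry":0,"rz":0},{"dx":0,"dy":0,"dz":-0.13,"rx":0,"ry":0,"rz":0},{"dx":0,"dy":0,"dz":-0.13,"rx":0,"ry":0,"rz":0}]' |grep -E 'pos|rot|force'
python3 plan.py .54 .12 .13 .255
```

```text
tool_pos: [0.5233, -0.2232, 0.0221]
contact_force: [-0.2, 1.4, -0.2]
grasp_force: 0.0
time: 12.15
tool_pos: [0.5276, -0.2274, 0.0289]
tool_rot: [0.002, 0.554, 0.833, 0.001]
contact_force: [-1.9, 0.9, 6.3]
gripper_width: 0.509
grasp_force: 61.9
t 12.15 pos [ 0.5276 -0.2274  0.0289] line 0.397 F [-1.9  0.9  6.3] w 0.509 gf 61.9
d [ 0.0033 -0.0036 -0.1264] r [0.0023 0.0018 0.0001]
tool_pos: [0.5274, -0.2275, 0.1331]
tool_rot: [0.003, 0.554, 0.833, 0.001]
contact_force: [-0.5, 0.2, -3.5]
grasp_force: 63.3
t 12.55 pos [ 0.5274 -0.2275  0.1331] line 0.397 F [-0.5  0.2 -3.5] w 0.5 gf 63.3
d [0.3946 0.1824 0.003 ] r [0.0035 0.0027 0.0946]
```

```bash
python3 -m inch '[{"dx":0.395,"dy":0.184,"dz":0.003,"rx":0.003,"ry":0.002,"rz":0.0946},{"dx":0.395,"dy":0.184,"dz":0.003,"rx":0.003,"ry":0.002,"rz":0.0946},{"dx":0.395,"dy":0.184,"dz":0.003,"rx":0.003,"ry":0.002,"rz":0.0946},{"dx":0.395,"dy":0.184,"dz":0.003,"rx":0.003,"ry":0.002,"rz":0.0946},{"dx":0.395,"dy":0.184,"dz":0.003,"rx":0.003,"ry":0.002,"rz":0.0946}]' |grep -E 'pos|rot|force'
python3 plan.py .5404 .1223 .12 .255
```

```text
tool_pos: [0.5333, 0.0246, 0.1253]
tool_rot: [-0.004, 0.612, 0.791, -0.002]
contact_force: [1.1, -0.1, -3.0]
grasp_force: 63.2
t 13.05 pos [0.5333 0.0246 0.1253] line 0.255 F [ 1.1 -0.1 -3. ] w 0.502 gf 63.2
d [0.1159 0.0394 0.0069] r [-0.0053 -0.0033 -0.0003]
```

```bash
python3 -m inch '[{"dx":0.116,"dy":0.039,"dz":0.007,"rx":0,"ry":0,"rz":0},{"dx":0.116,"dy":0.039,"dz":0.007,"rx":0,"ry":0,"rz":0},{"dx":0.116,"dy":0.039,"dz":0.03,"rx":0,"ry":0,"rz":0},{"dx":0.116,"dy":0.039,"dz":0.04,"rx":0,"ry":0,"rz":0},{"dx":0.116,"dy":0.039,"dz":0.04,"rx":0,"ry":0,"rz":0}]' |grep -E 'pos|rot|force'
python3 plan.py .5404 .1223 .055 .255
python3 look.py pics/p2.png .5404 .1223 .06
```

```text
tool_pos: [0.5392, 0.1197, 0.0924]
tool_rot: [-0.005, 0.611, 0.791, -0.003]
contact_force: [-0.2, -0.6, -3.3]
grasp_force: 63.2
t 13.55 pos [0.5392 0.1197 0.0924] line 0.255 F [-0.2 -0.6 -3.3] w 0.505 gf 63.2
d [0.0025 0.0028 0.0468] r [-0.0075 -0.0029 -0.    ]
top 242 163
side 289 146
```

View pics/p2.png

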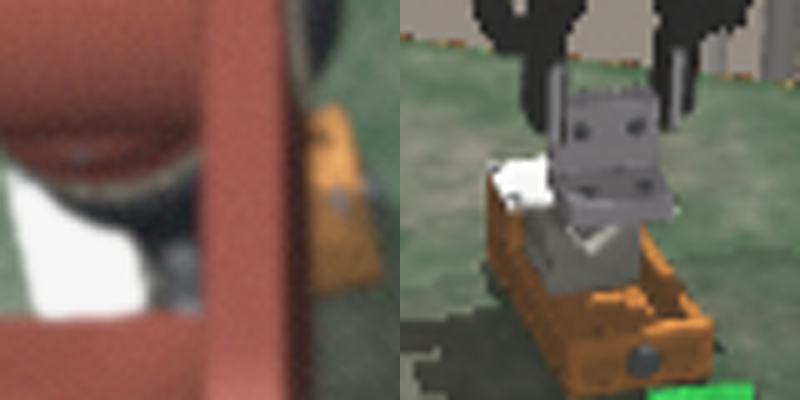

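```bash
python3 plan.py .5407 .1203 .055 .255
python3 -m inch '[{"dx":-0.0002,"dy":0.0025,"dz":0.02,"rx":-0.007,"ry":-0.003,"rz":0},{"dx":-0.0002,"dy":0.0025,"dz":0.035,"rx":-0.007,"ry":-0.003,"rz":0},{"dx":-0.0002,"dy":0.0025,"dz":0.046,"rx":-0.007,"ry":-0.003,"rz":0},{"dx":-0.0002,"dy":0.0025,"dz":0.046,"rx":-0.007,"ry":-0.003,"rz":0}]' |grep -E 'pos|rot|force'
python3 plan.py .5407 .1203 .0349 .255
```

```text
t 13.65 pos [0.5414 0.1192 0.0954] line 0.254 F [ 0.7  0.6 -2.4] w 0.502 gf 63.2
d [ 0.0013 -0.0002  0.0505] r [-0.004  -0.0024 -0.001 ]
tool_pos: [0.5427, 0.1201, 0.0581]
tool_rot: [0.001, 0.612, 0.791, 0.001]
contact_force: [-0.1, -0.3, -2.9]
grasp_force: 63.2
t 14.05 pos [0.5427 0.1201 0.0581] line 0.254 F [-0.1 -0.3 -2.9] w 0.51 gf 63.2
d [ 0.0009 -0.0024  0.029 ] r [ 0.0023  0.0004 -0.0006]
```

```bash
python3 -m inch '[{"dx":0,"dy":-0.0022,"dz":0.008,"rx":0,"ry":0,"rz":0},{"dx":0,"dy":-0.0022,"dz":0.015,"rx":0,"ry":0,"rz":0},{"dx":0,"dy":-0.0022,"dz":0.021,"rx":0,"ry":0,"rz":0},{"dx":0,"dy":-0.0022,"dz":0.025,"rx":0,"ry":0,"rz":0},{"dx":0,"dy":-0.0022,"dz":0.026,"rx":0,"ry":0,"rz":0}]' |grep -E 'pos|rot|force'
python3 plan.py .5407 .1203 .0349 .255
```

```text
tool_pos: [0.552, 0.1217, 0.0517]
tool_rot: [0.01, 0.611, 0.791, 0.01]
contact_force: [-5.7, -0.4, 40.3]
grasp_force: 67.9
t 14.55 pos [0.552  0.1217 0.0517] line 0.256 F [-5.7 -0.4 40.3] w 0.504 gf 67.9
d [ 0.002  -0.0146  0.0206] r [0.0181 0.0026 0.0006]
```

```bash
python3 -m inch '[{"dx":0,"dy":0,"dz":-0.02,"rx":0,"ry":0,"rz":0},{"dx":0,"dy":0,"dz":-0.05,"rx":0,"ry":0,"rz":0},{"dx":0,"dy":0,"dz":-0.05,"rx":0,"ry":0,"rz":0},{"dx":0,"dy":0,"dz":-0.05,"rx":0,"ry":0,"rz":0}]' |grep -E 'pos|rot|force'
python3 plan.py .5407 .1203 .075 .255
python3 look.py pics/p3.png .5404 .1223 .05
```

```text
tool_pos: [0.5422, 0.1202, 0.0789]
tool_rot: [0.003, 0.611, 0.791, 0.003]
contact_force: [0.3, -0.6, -4.8]
grasp_force: 63.6
t 14.95 pos [0.5422 0.1202 0.0789] line 0.255 F [ 0.3 -0.6 -4.8] w 0.501 gf 63.6
d [ 0.0006 -0.0019  0.0048] r [0.005  0.0009 0.0001]
top 242 164
side 289 149
```

View pics/p3.png

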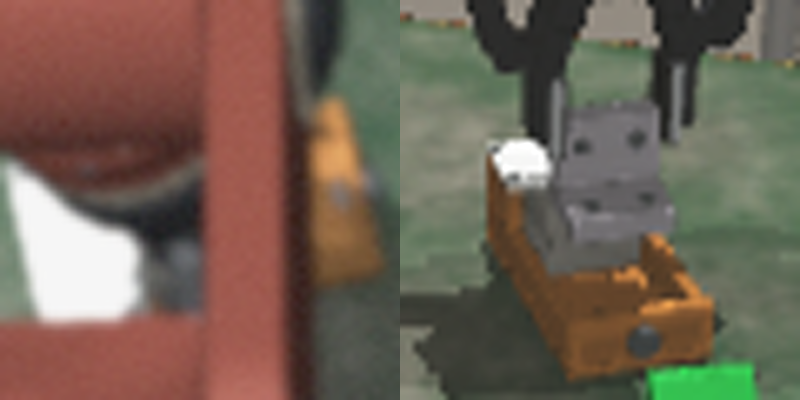

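Run:
```python
from h import *
k=optics.camera_info('side'); p=np.array([.5422,.1202]); ty=np.array([-.2522,.9677])
obs=np.array([[567,108],[657,98],[572,212],[672,205],[572,243],[670,230]])-[400,0]
B=np.array([[-22.5,-7,44],[22.5,-7,44],[-22.5,-33,12],[22.5,-33,12],[-22.5,-33,0],[22.5,-33,0]])/1000
f=lambda q:(proj(k,B@rz(q[2]).T+[q[0],q[1],q[3]])-[289,149]+.5)*400/60
q0=[*(p+.0067*ty),.255,.05]; print(f(q0).round(0).tolist())
from scipy.optimize import least_squares
r=least_squares(lambda q:(f(q)-obs).ravel(),q0,x_scale=[.01,.01,.1,.01]); print(r.x.round(4),r.fun.round(0))
d=r.x[:2]-p; print('along',d@ty,'across',d@[.9677,.2522])
d=r.x[:2]-[.539,.1278]; print('tray x,y',d@[.9677,.2522],d@ty)
```

```text
[[161.0, 123.0], [264.0, 109.0], [178.0, 220.0], [281.0, 206.0], [177.0, 245.0], [280.0, 231.0]]
[0.5402 0.13   0.1841 0.0513] [-10.   6.   6.   7.  -2.   0.   4.  -4.  -2.  -6.   4.  -4.]
along 0.009994927607468658 across 0.0005096189328163705
tray x,y 0.0016895389328163528 0.0018333676074686668
```

Run:
```python
from h import *
s=state(); p=s['tool_pos']; ty=np.array([-.2522,.9677]); g=[*(p[:2]+.0067*ty),.255]
print(p.round(4),s['ft_torque'])
k=optics.camera_info('side'); optics.grab_frame('side')
gp=proj(k,np.array([[g[0],g[1],.07]]))[0]
for n in('angle_plate_leg','tray'):
    for d in nets.outline_of('side',n): print(n,np.round(d['bbox'],1),round(float(d['confidence']),2),gp.round(1))
L=[d for d in nets.outline_of('side','angle_plate_leg') if np.hypot(*(np.array(d['bbox'][:2])-gp))<20]
if L:
    m=[('side',k,L[0]['pixels'].astype(float),gp,1)]
    for z in(.047,.05,.053): print(z,[np.round(x,4) for x in fit('angle_plate_leg',g,m,z)[:2]])
    r=L[0]['pixels']; ys=np.where(r.any(1))[0]
    for y in ys: c=np.where(r[y])[0]; print(y,c.min(),c.max(),end='; ')
```

```text
[0.5409 0.1201 0.0772] [-0.02161866  0.03803744  0.04543614]
angle_plate_leg [319.9 174.6  20.1  24.7] 0.57 [319.  172.3]
angle_plate_leg [317.8 187.5  36.3  38.4] 0.33 [319.  172.3]
tray [316.  189.   31.3  33.4] 0.65 [319.  172.3]
0.047 [array([0.5404, 0.1307, 0.1905]), np.float64(24.7501)]
0.05 [array([0.5399, 0.1251, 0.1985]), np.float64(26.5551)]
0.053 [array([0.5396, 0.1199, 0.1915]), np.float64(28.5855)]
164 320 326; 165 314 327; 166 314 327; 167 314 327; 168 314 327; 169 314 327; 170 314 327; 171 314 327; 172 313 327; 173 312 327; 174 311 327; 175 311 327; 176 311 328; 177 311 328; 178 311 329; 179 312 329; 180 312 329; 181 313 329; 182 313 329; 183 314 329; 184 314 326; 185 315 317;
```

```bash
python3 plan.py .5397 .1202 .06 .255
python3 -m inch '[{"dx":0,"dy":-0.0013,"dz":0.01,"rx":0.001,"ry":0,"rz":0},{"dx":0,"dy":-0.0013,"dz":0.021,"rx":0.001,"ry":0,"rz":0},{"dx":0,"dy":-0.0013,"dz":0.021,"rx":0.001,"ry":0,"rz":0},{"dx":0,"dy":-0.0013,"dz":0.021,"rx":0.001,"ry":0,"rz":0},{"dx":0,"dy":-0.0013,"dz":0.021,"rx":0.001,"ry":0,"rz":0}]' |grep -E 'pos|rot|force'
python3 plan.py .5397 .1202 .0349 .255
```

```text
t 15.25 pos [0.5413 0.1201 0.0776] line 0.255 F [ 0.3  0.5 -2.7] w 0.503 gf 63.6
d [ 0.0006 -0.002   0.022 ] r [0.003  0.0006 0.0001]
tool_pos: [0.5415, 0.12, 0.0623]
tool_rot: [0.002, 0.611, 0.791, 0.002]
contact_force: [0.1, 0.2, -2.6]
grasp_force: 63.5
t 15.75 pos [0.5415 0.12   0.0623] line 0.255 F [ 0.1  0.2 -2.6] w 0.506 gf 63.5
d [ 0.0009 -0.0023  0.0342] r [0.0038 0.0009 0.0001]
```

```bash
python3 -m inch '[{"dx":0,"dy":-0.0025,"dz":0,"rx":0.004,"ry":0.001,"rz":0},{"dx":0,"dy":-0.0025,"dz":0,"rx":0.004,"ry":0.001,"rz":0},{"dx":0,"dy":-0.0025,"dz":0,"rx":0.004,"ry":0.001,"rz":0}]' |grep -E 'pos|rot|force'
python3 plan.py .5397 .1202 .05 .255
```

```text
tool_pos: [0.5395, 0.1194, 0.0625]
tool_rot: [-0.0, 0.611, 0.791, 0.0]
contact_force: [-1.0, -0.1, -3.3]
grasp_force: 63.5
t 16.05 pos [0.5395 0.1194 0.0625] line 0.255 F [-1.  -0.1 -3.3] w 0.504 gf 63.5
d [0.0009 0.0004 0.0156] r [-0.     -0.0001  0.    ]
```

```bash
python3 -m inch '[{"dx":0,"dy":0,"dz":0.006,"rx":0,"ry":0,"rz":0},{"dx":0,"dy":0,"dz":0.011,"rx":0,"ry":0,"rz":0},{"dx":0,"dy":0,"dz":0.015,"rx":0,"ry":0,"rz":0},{"dx":0,"dy":0,"dz":0.018,"rx":0,"ry":0,"rz":0}]' |grep -E 'pos|rot|force'
python3 plan.py .5397 .1202 .0349 .255
```

```text
tool_pos: [0.539, 0.1194, 0.0471]
tool_rot: [-0.001, 0.611, 0.791, -0.0]
contact_force: [-0.4, 0.2, -2.8]
grasp_force: 63.6
t 16.45 pos [0.539  0.1194 0.0471] line 0.255 F [-0.4  0.2 -2.8] w 0.505 gf 63.6
d [0.0007 0.0011 0.0152] r [-0.001  -0.0003  0.0001]
```

```bash
python3 -m inch '[{"dx":0,"dy":0.0005,"dz":0.006,"rx":0,"ry":0,"rz":0},{"dx":0,"dy":0.0005,"dz":0.01,"rx":0,"ry":0,"rz":0},{"dx":0,"dy":0.0005,"dz":0.013,"rx":0,"ry":0,"rz":0},{"dx":0,"dy":0.0005,"dz":0.014,"rx":0,"ry":0,"rz":0}]' |grep -E 'pos|rot|force'
python3 plan.py .5397 .1202 .0349 .255
```

```text
tool_pos: [0.5395, 0.1195, 0.0361]
tool_rot: [-0.001, 0.611, 0.791, -0.0]
contact_force: [0.6, 0.1, -3.8]
grasp_force: 63.6
t 16.85 pos [0.5395 0.1195 0.0361] line 0.255 F [ 0.6  0.1 -3.8] w 0.503 gf 63.6
d [0.0007 0.0005 0.0015] r [-0.0008 -0.0002  0.    ]
```

Now slide +y toward the V-block, still held, ~1 mm above/at the floor, until contact.

```bash
python3 -m inch '[{"dx":0.002,"dy":0,"dz":0.001,"rx":0,"ry":0,"rz":0},{"dx":0.004,"dy":0,"dz":0.001,"rx":0,"ry":0,"rz":0},{"dx":0.005,"dy":0,"dz":0.001,"rx":0,"ry":0,"rz":0}]' |grep -E 'pos|force'
python3 -m inch '[{"dx":0.0015,"dy":0,"dz":0,"rx":0,"ry":0,"rz":0},{"dx":0.003,"dy":0,"dz":0,"rx":0,"ry":0,"rz":0}]' |grep -E 'pos|force'
python3 plan.py .5397 .1202 .0349 .255
```

```text
tool_pos: [0.5388, 0.1237, 0.036]
contact_force: [-0.6, -0.6, -2.7]
grasp_force: 63.6
tool_pos: [0.5383, 0.1256, 0.036]
contact_force: [-0.2, -2.3, -2.0]
grasp_force: 63.6
t 17.35 pos [0.5383 0.1256 0.036 ] line 0.256 F [-0.2 -2.3 -2. ] w 0.503 gf 63.6
d [-0.0069  0.      0.0014] r [-0.0002  0.0005  0.0004]
```

```bash
python3 -m inch '[{"dx":0.0015,"dy":0,"dz":0.0005,"rx":0,"ry":0,"rz":0},{"dx":0.003,"dy":0,"dz":0.001,"rx":0,"ry":0,"rz":0},{"dx":0.003,"dy":0,"dz":0.001,"rx":0,"ry":0,"rz":0}]' |grep -E 'pos|force'
python3 plan.py .5397 .1202 .0349 .255
```

```text
tool_pos: [0.5381, 0.126, 0.0358]
contact_force: [-0.5, -8.5, 1.6]
grasp_force: 64.1
t 17.65 pos [0.5381 0.126  0.0358] line 0.257 F [-0.5 -8.5  1.6] w 0.506 gf 64.1
d [-0.0075  0.0001  0.0012] r [-0.0008  0.0032  0.001 ]
```

```bash
python3 -m inch '[{"dx":-0.001,"dy":0,"dz":0.0005,"rx":0,"ry":0,"rz":0},{"dx":-0.001,"dy":0,"dz":0.0005,"rx":0,"ry":0,"rz":0},{"dx":-0.001,"dy":0,"dz":0,"rx":0,"ry":0,"rz":0}]' 0.7|grep -E 'pos|force|width'
python3 -m inch '[{"dx":0,"dy":0,"dz":-0.03,"rx":0,"ry":0,"rz":0},{"dx":0,"dy":0,"dz":-0.08,"rx":0,"ry":0,"rz":0},{"dx":0,"dy":0,"dz":-0.12,"rx":0,"ry":0,"rz":0},{"dx":0,"dy":0,"dz":-0.12,"rx":0,"ry":0,"rz":0}]' 1|grep -E 'pos|force'
python3 plan.py .5885 -.0907 .12 .168
```

```text
tool_pos: [0.5381, 0.1276, 0.0354]
contact_force: [-1.2, 0.2, -0.4]
gripper_width: 0.854
grasp_force: 0.0
tool_pos: [0.5417, 0.1281, 0.1376]
contact_force: [1.2, -0.6, 0.7]
grasp_force: 0.0
t 18.35 pos [0.5417 0.1281 0.1376] line 0.255 F [ 1.2 -0.6  0.7] w 1.001 gf 0.0
d [-0.2794 -0.0128  0.0222] r [0.0073 0.0004 0.0583]
```

```bash
python3 -m inch '[{"dx":-0.282,"dy":-0.012,"dz":0.022,"rx":0.007,"ry":0,"rz":0.05},{"dx":-0.282,"dy":-0.012,"dz":0.022,"rx":0.007,"ry":0,"rz":0.05},{"dx":-0.282,"dy":-0.012,"dz":0.022,"rx":0.007,"ry":0,"rz":0.05},{"dx":-0.282,"dy":-0.012,"dz":0.03,"rx":0.007,"ry":0,"rz":0.05},{"dx":-0.282,"dy":-0.012,"dz":0.05,"rx":0.007,"ry":0,"rz":0.05}]' 1|grep -E 'pos|force'
python3 -m inch '[{"dx":0,"dy":0,"dz":0,"rx":0,"ry":0,"rz":0},{"dx":0,"dy":0,"dz":0,"rx":0,"ry":0,"rz":0}]' |grep -E 'pos|force'
python3 plan.py .589 -.0937 .02 .18
python3 look.py pics/s1.png .5885 -.0907 .05
python3 - <<'E'
from h import *
k=optics.camera_info('top'); im=optics.grab_frame('top')[:,:,::-1]; u,v=proj(k,np.array([[.539,.1278,.02]]))[0].astype(int)-30
a=cv2.imread('pics/s1.png'); a[:,:400]=cv2.resize(im[v:v+60,u:u+60],(400,400),interpolation=cv2.INTER_CUBIC); cv2.imwrite('pics/s1.png',a)
E
```

```text
tool_pos: [0.5874, -0.097, 0.0925]
contact_force: [1.0, 0.6, -0.2]
grasp_force: 0.0
tool_pos: [0.5846, -0.0932, 0.0897]
contact_force: [-0.1, 0.1, -1.0]
grasp_force: 0.0
t 19.05 pos [ 0.5846 -0.0932  0.0897] line 0.179 F [-0.1  0.1 -1. ] w 1.001 gf 0.0
d [-0.0017  0.0064  0.0871] r [-0.0086 -0.001  -0.0007]
top 332 146
side 314 193
```

View pics/s1.png

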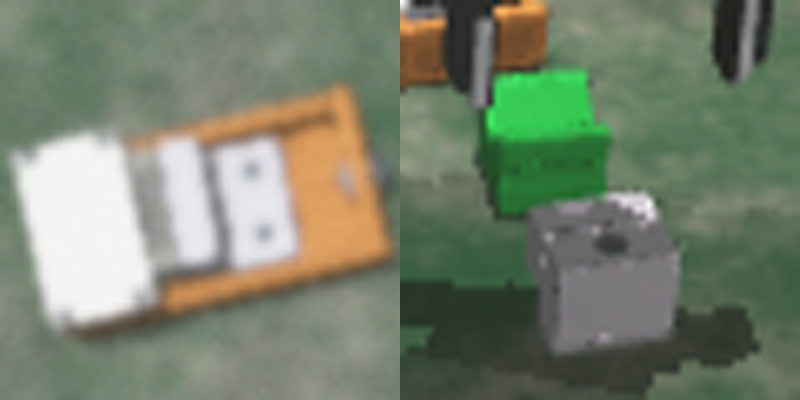

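The plate (leg at about 190,200, foot at 255,200) sits square against the V-block. The step block (600,270) is between the fingers. I descend and grip.

```bash
python3 -m inch '[{"dx":-0.0017,"dy":0.006,"dz":0.05,"rx":-0.008,"ry":0,"rz":0},{"dx":-0.0017,"dy":0.006,"dz":0.087,"rx":-0.008,"ry":0,"rz":0},{"dx":-0.0017,"dy":0.006,"dz":0.087,"rx":-0.008,"ry":0,"rz":0}]' |grep -E 'pos|force'
python3 -m inch '[{"dx":0,"dy":0,"dz":0,"rx":0,"ry":0,"rz":0},{"dx":0,"dy":0,"dz":0,"rx":0,"ry":0,"rz":0},{"dx":0,"dy":0,"dz":0,"rx":0,"ry":0,"rz":0},{"dx":0,"dy":0,"dz":0,"rx":0,"ry":0,"rz":0},{"dx":0,"dy":0,"dz":0,"rx":0,"ry":0,"rz":0}]' -1
python3 plan.py .589 -.0937 .13 .18
python3 -m inch '[{"dx":0,"dy":0,"dz":-0.06,"rx":0,"ry":0,"rz":0},{"dx":0,"dy":0,"dz":-0.12,"rx":0,"ry":0,"rz":0},{"dx":0,"dy":0,"dz":-0.13,"rx":0,"ry":0,"rz":0},{"dx":0,"dy":0,"dz":-0.13,"rx":0,"ry":0,"rz":0}]' |grep -E 'pos|rot|force'
python3 plan.py .5473 .095 .13 .255
```

```text
tool_pos: [0.586, -0.0917, 0.0172]
contact_force: [0.1, 0.1, -0.1]
grasp_force: 0.0
time: 20.0
tool_pos: [0.5915, -0.0944, 0.0242]
tool_rot: [0.002, 0.641, 0.768, 0.001]
contact_force: [-0.5, 0.9, 6.1]
gripper_width: 0.511
grasp_force: 63.3
t 20.0 pos [ 0.5915 -0.0944  0.0242] line 0.18 F [-0.5  0.9  6.1] w 0.511 gf 63.3
d [ 0.0012 -0.0023 -0.1323] r [0.0033 0.0012 0.0001]
tool_pos: [0.5911, -0.0945, 0.1284]
tool_rot: [0.003, 0.641, 0.768, 0.001]
contact_force: [0.4, -0.2, -4.1]
grasp_force: 63.3
t 20.4 pos [ 0.5911 -0.0945  0.1284] line 0.18 F [ 0.4 -0.2 -4.1] w 0.507 gf 63.3
d [ 0.2429 -0.0115 -0.0028] r [ 0.0039  0.002  -0.05  ]
```

```bash
python3 -m inch '[{"dx":0.242,"dy":-0.0125,"dz":-0.003,"rx":0.0035,"ry":0.001,"rz":-0.05},{"dx":0.242,"dy":-0.0125,"dz":-0.003,"rx":0.0035,"ry":0.001,"rz":-0.05},{"dx":0.242,"dy":-0.0125,"dz":-0.003,"rx":0.0035,"ry":0.001,"rz":-0.05},{"dx":0.242,"dy":-0.0125,"dz":-0.003,"rx":0.0035,"ry":0.001,"rz":-0.05},{"dx":0.242,"dy":-0.0125,"dz":0.02,"rx":0.0035,"ry":0.001,"rz":-0.05}]' |grep -E 'pos|rot|force'
python3 -m inch '[{"dx":0,"dy":0,"dz":0,"rx":0,"ry":0,"rz":0},{"dx":0,"dy":0,"dz":0.02,"rx":0,"ry":0,"rz":0},{"dx":0,"dy":0,"dz":0.02,"rx":0,"ry":0,"rz":0},{"dx":0,"dy":0,"dz":0.02,"rx":0,"ry":0,"rz":0}]' |grep -E 'pos|rot|force'
python3 plan.py .5467 .0934 .07 .255
```

```text
tool_pos: [0.5436, 0.0992, 0.1086]
tool_rot: [-0.002, 0.609, 0.793, -0.001]
contact_force: [0.1, -0.9, -2.2]
grasp_force: 63.3
tool_pos: [0.5444, 0.0937, 0.0921]
tool_rot: [-0.003, 0.612, 0.791, -0.002]
contact_force: [0.8, -0.4, -3.3]
grasp_force: 63.1
t 21.3 pos [0.5444 0.0937 0.0921] line 0.253 F [ 0.8 -0.4 -3.3] w 0.51 gf 63.1
d [-0.0012  0.0028  0.0276] r [-0.0043 -0.0013 -0.001 ]
```

```bash
python3 -m inch '[{"dx":-0.001,"dy":0.0025,"dz":0.02,"rx":-0.004,"ry":-0.001,"rz":-0.001},{"dx":-0.001,"dy":0.0025,"dz":0.032,"rx":-0.004,"ry":-0.001,"rz":-0.001},{"dx":-0.001,"dy":0.0025,"dz":0.032,"rx":-0.004,"ry":-0.001,"rz":-0.001},{"dx":-0.001,"dy":0.0025,"dz":0.032,"rx":-0.004,"ry":-0.001,"rz":-0.001}]' |grep -E 'pos|rot|force'
python3 look.py pics/s2.png .5467 .0934 .05
python3 plan.py .5467 .0934 .058 .255
```

```text
tool_pos: [0.5469, 0.0941, 0.0677]
tool_rot: [0.0, 0.611, 0.792, 0.001]
contact_force: [0.5, -0.3, -2.1]
grasp_force: 63.1
top 254 161
side 292 154
t 21.8 pos [0.5475 0.0943 0.0684] line 0.256 F [-0.4  0.5 -2.2] w 0.51 gf 63.1
d [-0.0008 -0.0013  0.0131] r [0.0019 0.0002 0.0009]
```

View pics/s2.png

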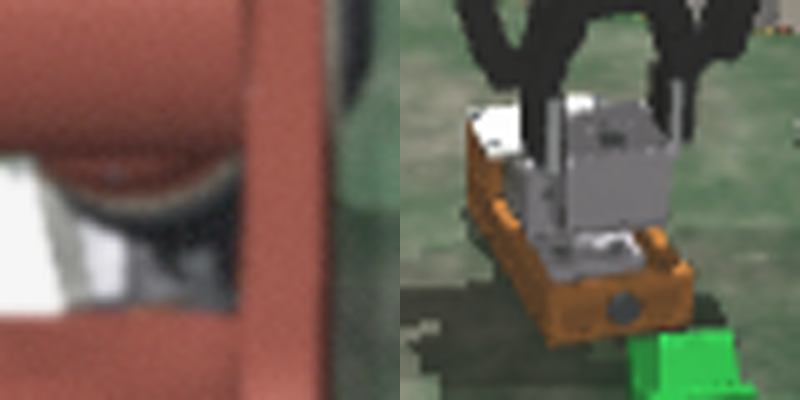

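The step block hangs squarely over its place (crop 615,185), above the foot and in front of the ball (622,308).

```bash
python3 -m inch '[{"dx":-0.0008,"dy":-0.0013,"dz":0.008,"rx":0.002,"ry":0,"rz":0},{"dx":-0.0008,"dy":-0.0013,"dz":0.014,"rx":0.002,"ry":0,"rz":0},{"dx":-0.0008,"dy":-0.0013,"dz":0.014,"rx":0.002,"ry":0,"rz":0},{"dx":-0.0008,"dy":-0.0013,"dz":0.014,"rx":0.002,"ry":0,"rz":0}]' |grep -E 'pos|rot|force'
python3 plan.py .5467 .0934 .044 .255
```

```text
tool_pos: [0.5458, 0.0935, 0.056]
tool_rot: [-0.001, 0.611, 0.792, -0.001]
contact_force: [0.4, -0.2, -3.0]
grasp_force: 63.2
t 22.2 pos [0.5458 0.0935 0.056 ] line 0.257 F [ 0.4 -0.2 -3. ] w 0.506 gf 63.2
d [-0.0004  0.001   0.0151] r [-0.0013 -0.      0.0011]
```

```bash
python3 -m inch '[{"dx":0,"dy":0.0004,"dz":0.004,"rx":0,"ry":0,"rz":0.001},{"dx":0,"dy":0.0004,"dz":0.008,"rx":0,"ry":0,"rz":0.001},{"dx":0,"dy":0.0004,"dz":0.012,"rx":0,"ry":0,"rz":0.001}]' |grep -E 'pos|rot|force'
python3 -m inch '[{"dx":0,"dy":0,"dz":0.003,"rx":0,"ry":0,"rz":0},{"dx":0,"dy":0,"dz":0.006,"rx":0,"ry":0,"rz":0}]' |grep -E 'pos|rot|force'
python3 plan.py .5467 .0934 .0302 .255
```

```text
tool_pos: [0.5464, 0.0936, 0.0466]
tool_rot: [-0.0, 0.611, 0.791, -0.001]
contact_force: [0.4, -0.3, -2.9]
grasp_force: 63.2
tool_pos: [0.5464, 0.094, 0.0421]
tool_rot: [-0.001, 0.612, 0.791, -0.0]
contact_force: [-1.0, 2.4, 0.5]
grasp_force: 63.6
t 22.7 pos [0.5464 0.094  0.0421] line 0.255 F [-1.   2.4  0.5] w 0.509 gf 63.6
d [-0.0008  0.0001  0.0149] r [-0.0008 -0.0007 -0.0001]
```

Inside, touching the ball. Continue in small steps.

```bash
for i in 1; do python3 -m inch '[{"dx":0,"dy":0,"dz":0.003,"rx":0,"ry":0,"rz":0},{"dx":0,"dy":0,"dz":0.006,"rx":0,"ry":0,"rz":0}]' |grep -E 'pos|force'; done
python3 -m inch '[{"dx":0,"dy":0,"dz":0.003,"rx":0,"ry":0,"rz":0},{"dx":0,"dy":0,"dz":0.006,"rx":0,"ry":0,"rz":0}]' |grep -E 'pos|force'
python3 plan.py .5467 .0934 .0302 .255
```

```text
tool_pos: [0.5471, 0.0942, 0.038]
contact_force: [-1.0, 3.6, 3.9]
grasp_force: 63.8
tool_pos: [0.5467, 0.0942, 0.0325]
contact_force: [-0.6, 5.6, 0.4]
grasp_force: 63.7
t 23.1 pos [0.5467 0.0942 0.0325] line 0.255 F [-0.6  5.6  0.4] w 0.509 gf 63.7
d [-0.001  -0.0003  0.0029] r [-0.0001 -0.0006  0.    ]
```

```bash
python3 -m inch '[{"dx":0,"dy":0,"dz":0.002,"rx":0,"ry":0,"rz":0},{"dx":0,"dy":0,"dz":0.004,"rx":0,"ry":0,"rz":0},{"dx":0,"dy":0,"dz":0.004,"rx":0,"ry":0,"rz":0}]' |grep -E 'pos|force'
python3 -m inch '[{"dx":0,"dy":0,"dz":0.002,"rx":0,"ry":0,"rz":0},{"dx":0,"dy":0,"dz":0.003,"rx":0,"ry":0,"rz":0},{"dx":0,"dy":0,"dz":0.003,"rx":0,"ry":0,"rz":0}]' |grep -E 'pos|force'
python3 plan.py .5467 .0934 .0302 .255
```

```text
tool_pos: [0.5463, 0.0941, 0.0303]
contact_force: [-5.6, 5.0, 9.1]
grasp_force: 64.5
tool_pos: [0.5463, 0.0942, 0.0302]
contact_force: [-13.0, 4.2, 23.3]
grasp_force: 66.1
t 23.7 pos [0.5463 0.0942 0.0302] line 0.255 F [-13.    4.2  23.3] w 0.508 gf 66.1
d [-0.0011  0.0002  0.    ] r [-0.0024 -0.0009  0.0002]
```

```bash
python3 -m inch '[{"dx":0,"dy":0,"dz":-0.002,"rx":0,"ry":0,"rz":0},{"dx":0,"dy":0,"dz":-0.002,"rx":0,"ry":0,"rz":0}]' |grep -E 'pos|force'
python3 -m inch '[{"dx":0,"dy":0,"dz":0,"rx":0,"ry":0,"rz":0},{"dx":0,"dy":0,"dz":0,"rx":0,"ry":0,"rz":0},{"dx":0,"dy":0,"dz":0,"rx":0,"ry":0,"rz":0}]' 0.7|grep -E 'pos|force'
python3 -m inch '[{"dx":0,"dy":0,"dz":-0.03,"rx":0,"ry":0,"rz":0},{"dx":0,"dy":0,"dz":-0.08,"rx":0,"ry":0,"rz":0},{"dx":0,"dy":0,"dz":-0.14,"rx":0,"ry":0,"rz":0},{"dx":-0.1,"dy":0,"dz":-0.15,"rx":0,"ry":0,"rz":0},{"dx":-0.2,"dy":0,"dz":-0.15,"rx":0,"ry":0,"rz":0}]' |grep -E 'pos|force'
python3 -m inch '[{"dx":-0.1,"dy":0,"dz":0,"rx":0,"ry":0,"rz":0},{"dx":-0.2,"dy":0,"dz":0,"rx":0,"ry":0,"rz":0},{"dx":-0.25,"dy":0,"dz":0,"rx":0,"ry":0,"rz":0},{"dx":-0.25,"dy":0,"dz":0,"rx":0,"ry":0,"rz":0}]' -1|grep -E 'pos|force'
python3 - <<'E'
from h import *
tr=np.array([.539,.1278])
def w(x,y): return tr+rz(.255)[:2,:2]@[x/1000,y/1000]
for n,y,z,a in(('step_block_centre',-30.25,.006,.255),('angle_plate_leg',4.75,.006,.255)):
    g=[*w(0,y),a]
    for c in('top','side'):
        ms=masks(n,g,(c,),z=.03)
        if ms:
            for zz in(.006,.010):
                p,f,_=fit(n,g,ms,zz); d=rz(-.255)[:2,:2]@(p[:2]-tr); print(n,c,zz,'tray xy',(d*1000).round(1),'yaw',round(p[2]-.255,3),round(f,1),ms[0][4])
# step top height cue: expected top corners vs picture
k=optics.camera_info('side'); im=optics.grab_frame('side')[:,:,::-1]
t=cv2.resize(im[154:214,287:347],(600,600),interpolation=cv2.INTER_CUBIC)
for z,col in((.006,(0,0,255)),):
    B=np.array([[x,y,zz] for x in(-22.5,22.5) for y in(-20,20) for zz in(0,40)])/1000
    q=(proj(k,B@rz(.255).T+[*w(-.5,-30.7),z])-[287,154]+.5)*10
    for i in range(8):
        for j in range(i):
            if (np.abs(B[i]-B[j])>1e-9).sum()==1: cv2.line(t,tuple(int(v) for v in q[i]),tuple(int(v) for v in q[j]),col,1)
cv2.imwrite('pics/f.png',t)
E
```

```text
tool_pos: [0.5463, 0.0942, 0.0303]
contact_force: [-8.5, 5.3, 14.5]
grasp_force: 65.1
tool_pos: [0.5463, 0.093, 0.028]
contact_force: [-0.3, 0.1, 0.3]
grasp_force: 0.0
tool_pos: [0.5736, -0.0036, 0.1499]
contact_force: [0.7, 1.3, -0.3]
grasp_force: 0.0
tool_pos: [0.6221, -0.1989, 0.1463]
contact_force: [0.6, 0.9, 0.2]
grasp_force: 0.0
step_block_centre top 0.006 tray xy [ -1.8 -30.7] yaw 0.041 42.2 0.84
step_block_centre top 0.01 tray xy [ -2.4 -30.9] yaw 0.059 45.3 0.84
step_block_centre side 0.006 tray xy [  0.3 -24.1] yaw -0.006 86.7 0.6
step_block_centre side 0.01 tray xy [ -0.8 -29.1] yaw 0.752 82.3 0.6
angle_plate_leg top 0.006 tray xy [-1.  5.] yaw -0.002 160.1 0.58
angle_plate_leg top 0.01 tray xy [-8.1 13.8] yaw 0.657 143.7 0.58
angle_plate_leg side 0.006 tray xy [12.8 52.3] yaw -0.32 210.6 0.58
angle_plate_leg side 0.01 tray xy [-1.5 50.9] yaw 1.22 125.3 0.58
```

The step block reads as in place; a light press with the shut fingers over its leg checks its top height (46 mm expected).

```bash
python3 plan.py .548 .092 .1 .255
python3 -m inch '[{"dx":0.371,"dy":0.002,"dz":0.01,"rx":0,"ry":0,"rz":0},{"dx":0.371,"dy":0.002,"dz":0.01,"rx":0,"ry":0,"rz":0},{"dx":0.371,"dy":0.002,"dz":0.01,"rx":0,"ry":0,"rz":0},{"dx":0.371,"dy":0.002,"dz":0.01,"rx":0,"ry":0,"rz":0},{"dx":0.371,"dy":0.002,"dz":0.01,"rx":0,"ry":0,"rz":0}]' -1|grep -E 'pos|force'
python3 plan.py .548 .092 .07 .255
```

```text
t 25.55 pos [ 0.622  -0.195   0.1467] line 0.257 F [-0.  -0.   0.3] w 0.0 gf 0.0
d [0.3705 0.0018 0.0584] r [-0.0011 -0.0001  0.0012]
tool_pos: [0.5593, 0.0484, 0.1403]
contact_force: [0.7, 0.9, -0.4]
grasp_force: 0.0
t 26.05 pos [0.5593 0.0484 0.1403] line 0.256 F [ 0.7  0.9 -0.4] w -0.003 gf 0.0
d [0.0563 0.0002 0.0879] r [-0.0003  0.0002  0.0009]
```

```bash
python3 -m inch '[{"dx":0.056,"dy":0,"dz":0.04,"rx":0,"ry":0,"rz":0},{"dx":0.056,"dy":0,"dz":0.08,"rx":0,"ry":0,"rz":0},{"dx":0.056,"dy":0,"dz":0.1,"rx":0,"ry":0,"rz":0},{"dx":0.056,"dy":0,"dz":0.1,"rx":0,"ry":0,"rz":0}]' |grep -E 'pos|force'
python3 -m inch '[{"dx":0,"dy":0,"dz":0.004,"rx":0,"ry":0,"rz":0},{"dx":0,"dy":0,"dz":0.009,"rx":0,"ry":0,"rz":0},{"dx":0,"dy":0,"dz":0.013,"rx":0,"ry":0,"rz":0}]' |grep -E 'pos|force'
python3 plan.py .548 .092 .046 .255
```

```text
tool_pos: [0.5464, 0.0894, 0.0571]
contact_force: [-0.4, 0.4, -0.2]
grasp_force: 0.0
tool_pos: [0.5504, 0.0884, 0.051]
contact_force: [0.6, -0.5, -0.6]
grasp_force: 0.0
t 26.75 pos [0.5504 0.0884 0.051 ] line 0.254 F [ 0.6 -0.5 -0.6] w 0.0 gf 0.0
d [ 0.0051 -0.0018  0.0062] r [ 0.001   0.0005 -0.0007]
```

```bash
python3 -m inch '[{"dx":0.002,"dy":0,"dz":0.003,"rx":0,"ry":0,"rz":0},{"dx":0.002,"dy":0,"dz":0.006,"rx":0,"ry":0,"rz":0},{"dx":0.002,"dy":0,"dz":0.006,"rx":0,"ry":0,"rz":0}]' |grep -E 'pos|force'
python3 -m inch '[{"dx":0,"dy":0,"dz":0.003,"rx":0,"ry":0,"rz":0},{"dx":0,"dy":0,"dz":0.003,"rx":0,"ry":0,"rz":0}]' |grep -E 'pos|force'
```

```text
tool_pos: [0.5492, 0.0903, 0.0461]
contact_force: [-2.2, -2.4, 6.1]
grasp_force: 2.4
tool_pos: [0.5495, 0.0903, 0.046]
contact_force: [-9.0, -1.0, 18.4]
grasp_force: 9.0
```

Top is at 46.0 mm under 18 N, so it is fully down. Retreat and hand in.

```bash
python3 -m inch '[{"dx":0,"dy":0,"dz":-0.02,"rx":0,"ry":0,"rz":0},{"dx":0,"dy":0,"dz":-0.07,"rx":0,"ry":0,"rz":0},{"dx":0,"dy":0,"dz":-0.13,"rx":0,"ry":0,"rz":0},{"dx":-0.05,"dy":0,"dz":-0.15,"rx":0,"ry":0,"rz":0},{"dx":-0.1,"dy":0,"dz":-0.15,"rx":0,"ry":0,"rz":0}]' |grep -E 'pos|force'
python3 -m inch '[{"dx":-0.1,"dy":0,"dz":0,"rx":0,"ry":0,"rz":0},{"dx":-0.2,"dy":0,"dz":0,"rx":0,"ry":0,"rz":0},{"dx":-0.25,"dy":0,"dz":0,"rx":0,"ry":0,"rz":0},{"dx":-0.25,"dy":0,"dz":0,"rx":0,"ry":0,"rz":0}]' |grep -E 'pos|force'
python3 - <<'E'
from h import *
tr=np.array([.539,.1278])
for n,y in(('step_block_centre',-30.5),('angle_plate_leg',4.75)):
    g=[*(tr+rz(.255)[:2,:2]@[0,y/1000]),.255]
    ms=masks(n,g,('top',),z=.03)
    if ms:
        p,f,_=fit(n,g,ms,.006); d=rz(-.255)[:2,:2]@(p[:2]-tr); print(n,(d*1000).round(1),round(p[2]-.255,3),round(f,1))
print(ticket.job_done())
E
```

```text
tool_pos: [0.5719, 0.0129, 0.1682]
contact_force: [0.4, -0.6, -0.2]
grasp_force: 0.0
tool_pos: [0.6198, -0.1824, 0.1631]
contact_force: [0.8, 0.3, 0.4]
grasp_force: 0.0
step_block_centre [  0.4 -30.6] 0.042 29.5
angle_plate_leg [-2.8 12.6] 0.545 187.6
the job is handed in; nothing more can be done
None
```

The V-block, angle plate and step block are packed in the tray and released, and the job is handed in at about 28 s. The step block's top measured 46 mm under an 18 N press, so it is fully down. The only hard contact was one 40 N touch, when the plate met what was probably a side wall's top. The final camera fit of the plate was unusable, so its position rests on the earlier picture and the contact with the V-block. The judge's verdict is not shown to me.

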